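# Unclamp the jig plates and stand them in the rack

### The job

Lift the hold-down bar of the fixture well back, slide each jig plate out from under it towards the open front, and stand all the plates, together with the one lying loose on the bench, on their short edges in the leaning slots of the rack, one to a slot, fully seated with the finger block to the front. Then lower the bar fully down over the emptied fixture, and leave the plug gauge and the gear behind the work where they are.

Things in the scene. Friction and masses are not known exactly. Their poses are not given: they have to be found in the camera images.
- fixture: fixed hold-down fixture, base 200 (x) x 226 (y) x 12 mm; origin at the centre of its underside; -x is its open front, facing the robot. Three lanes along x at y = -66, 0, +66 mm; plates lie on the base against a rear stop, finger blocks near x = +18 mm. Rails and lips (see rail_front) keep a plate from being lifted there
- rail_front (a point): point in the middle lane at the front end of the four low rails, at the height of their tops (24.5 mm above the bench). Rails run 85 mm back from here; their lips overhang the plate edges (48 mm between lips), 1.7 mm play above and 2 mm beside a plate. A plate must be slid about 90 mm to the fixture's -x, until its rear end is past this point, before it can be lifted
- bar (a joint): hinged hold-down bar across all lanes, pivoting at the rear of the fixture: 0 = fully down (it stands in front of the finger blocks, so the plates cannot slide out), 1.6 rad = fully up and back. Stiff hinge: it stays where it is left (about 5 N at the rod to move it)
- bar_rod (a point): centre of the bar's black round grip rod, 13 mm diameter, 116 mm long, along the fixture's y, held by a thin stalk 50 mm either side of this point; 80 mm above the bench with the bar down, 121 mm from the hinge line, clear space round it; its axes turn with the bar
- bar_hinge (a point): middle of the bar's hinge line, 42 mm above the bench; the hinge axis is its y axis, x and z as the fixture's; opening swings the rod up and towards +x
- rack: fixed slotted rack, 270 (x) x 116 (y) mm, base 10 mm thick; origin at the centre of its underside; its front is -x. Four slots in a row along x, 57 mm apart, leaning back 35 degrees. A plate stands in a slot on a short edge, its back on the backrest, finger block to the front. Fill from the rear: a plate in front is in the gripper's way
- rack_slot0 (a point): slot 0 (rearmost): centre of its floor, 28 mm up. z runs up the slot (35 deg off vertical, to the rear), y across, -x out of the front. 13 mm from lip to backrest (6.5 mm each side of this point); lip 19 mm high with a flare to 25 mm, backrest 75 high with low side flanges 62 apart. A seated plate has its block's middle at x = -13.5, z = +55 mm here
- rack_slot1 (a point): slot 1: centre of its floor, 28 mm up. z runs up the slot (35 deg off vertical, to the rear), y across, -x out of the front. 13 mm from lip to backrest (6.5 mm each side of this point); lip 19 mm high with a flare to 25 mm, backrest 75 high with low side flanges 62 apart. A seated plate has its block's middle at x = -13.5, z = +55 mm here
- rack_slot2 (a point): slot 2: centre of its floor, 28 mm up. z runs up the slot (35 deg off vertical, to the rear), y across, -x out of the front. 13 mm from lip to backrest (6.5 mm each side of this point); lip 19 mm high with a flare to 25 mm, backrest 75 high with low side flanges 62 apart. A seated plate has its block's middle at x = -13.5, z = +55 mm here
- rack_slot3 (a point): slot 3 (front one): centre of its floor, 28 mm up. z runs up the slot (35 deg off vertical, to the rear), y across, -x out of the front. 13 mm from lip to backrest (6.5 mm each side of this point); lip 19 mm high with a flare to 25 mm, backrest 75 high with low side flanges 62 apart. A seated plate has its block's middle at x = -13.5, z = +55 mm here
- plate_a_grip (a point): flat aluminium jig plate 110 (its x) x 52 (y) x 8 mm, 0.22 kg, with a dark finger block upright on the middle of its top face, 30 (x) x 16 (y) mm, 24 mm high above the face. This point: middle of the block, 20 mm above the plate's underside; z out of that face. Same turned end for end. Starts flat in a fixture lane under the bar, x along the lane; absent (None) in some starts
- plate_b_grip (a point): flat aluminium jig plate 110 (its x) x 52 (y) x 8 mm, 0.22 kg, with a dark finger block upright on the middle of its top face, 30 (x) x 16 (y) mm, 24 mm high above the face. This point: middle of the block, 20 mm above the plate's underside; z out of that face. Same turned end for end. Starts flat in a fixture lane under the bar, x along the lane; absent (None) in some starts
- plate_c_grip (a point): flat aluminium jig plate 110 (its x) x 52 (y) x 8 mm, 0.22 kg, with a dark finger block upright on the middle of its top face, 30 (x) x 16 (y) mm, 24 mm high above the face. This point: middle of the block, 20 mm above the plate's underside; z out of that face. Same turned end for end. Starts flat in a fixture lane under the bar, x along the lane; absent (None) in some starts
- plate_d_grip (a point): flat aluminium jig plate 110 (its x) x 52 (y) x 8 mm, 0.22 kg, with a dark finger block upright on the middle of its top face, 30 (x) x 16 (y) mm, 24 mm high above the face. This point: middle of the block, 20 mm above the plate's underside; z out of that face. Same turned end for end. It starts lying flat on the bench between the fixture and the rack, block up.
- plate_a: the plate that carries plate_a_grip: origin at the centre of its underside, axes as that point
- plate_b: the plate that carries plate_b_grip: origin at the centre of its underside, axes as that point
- plate_c: the plate that carries plate_c_grip: origin at the centre of its underside, axes as that point
- plate_d: the plate that carries plate_d_grip: origin at the centre of its underside, axes as that point
- plug_gauge: bystander: black plug gauge, 28 mm thick, 100 mm tall, standing behind the fixture and rack
- gear_flat: bystander: flat steel gear, 68 mm across, 16 mm thick, lying beyond the loose plate
Mind the look-alikes: they are no part of the job. Leave any yellow look-alike of the plate_d alone.

How it is judged:
By the outcome, as a careful person would: the job done as asked, in the order asked, and still so for the second after the job is handed in, with the robot touching nothing.
Of plate_a, plate_b, plate_c only 2 to 3 are there at a start; the rules pass over those that are not, and their reading is None.
At some moment in a run one of plate_d may be knocked a few centimetres aside while the robot is not near it.
It also fails if it takes over 208 s, if anything falls off the work surface, if the arm or the gripper's body presses on something with over 40 N, if the wrist force passes 120 N, or if a joint passes its speed limit or range.

### The arm

A 6-joint arm with a two-finger parallel gripper is mounted at the origin on a cart in front of the work surface, level with it; the furniture and walls round the work are solid. World frame = base frame: x ahead of the robot, y to its left, z up, the work surface at z = 0. Lengths are in mm, angles in degrees, forces in N, time in s.
With the tool pointing down it reaches from about 400 to 925 mm from the base axis. Payload 12.5 kg.
Tool frame: the origin (TCP) lies on the mounting face of the last link; the fingertips stand 190 mm ahead of it and the grasp point (between the pads) lies 171 mm ahead of it; z points along the fingers, x is the direction in which the jaws open and shut, and the axes are right-handed (so a half turn about z gives the same grasp; the last joint's range is limited). The gripper opens to 95 mm and grips with 3 to 60 N. Pads are 20 mm wide; open, the fingers measure 119 mm over their backs; the gripper's body (75 mm by 180 mm) begins 59 mm behind the grasp point.
Start: joints at [-78.243, 28.126, 89.318, -0, 62.55, -6.05], TCP at [191.157, -595.049, 404.761] pointing down, gripper open.
Joint ranges: [-177.58, 177.58], [-47.91, 125.51], [2.72, 160], [-65.01, 245.01], [3.68, 167.84], [-153.87, 153.87]. Speed limits (degrees/s): [127.2, 127.2, 159.86, 180, 180, 180].

### API

Orientations are given as a 3x3 rotation matrix whose columns are the frame's x, y, z axes.
In Python, from rig import manip gives the robot as it stands.
- The arm moves only by the tool carry_out, never from a script. Its argument "increments" is a list of rows, each an object of numbers: "dx", "dy", "dz": the shift along the tool's x, y, z in m; "wx", "wy", "wz": the turn, a rotation vector about the tool's x, y, z in rad; "claw": the opening in per cent of the stroke, from 0 (shut) to 100 (fully open). A call has 1 to 8 rows; each row is the pose to reach, as a shift and turn from the pose measured when the call began, along the tool's axes at that moment; what a row does not reach only later rows make up. A row lasts 1/8 s, in which the tool goes at most 62.5 mm and 10.7 degrees, less where a joint would pass 70% of its speed; a pose out of reach is approached as far as the arm can. A call with a gripper value outside its range is refused whole. The fingers move at their own pace and stop on an object; "force" is the grip in N (left out, the last holds). Time passes only in rows, so rows that repeat a pose let the fingers close. It gives the time, the measured TCP pose, the force and the opening at its end, in the units of the state.
- manip.read_state(): the state, without advancing time (a new reading comes with each control period).
- manip.camera(name): name is "side" or "top"; returns the picture (384x512x3 uint8, red, green, blue); there is no depth.
- manip.get_calibration(name): a dict with "vertical_fov" (degrees; the focal length in pixels is half the picture's height over the tangent of half this angle, whatever the lens; pixels are square), "cx", "cy" (the principal point, pixels), "cam_to_world" (4x4, takes a point from camera to world coordinates). Camera axes: x right, y up, looking along -z (the intrinsics and any distortion apply to the point x, -y, -z); pixel columns grow to the right and rows downward; lengths in mm; the calibration is good to about 2 mm. A picture is of the moment at which its call begins. get_calibration takes no time and is no camera call.
- manip.hand_in(): hands the job in, once; it reports no verdict.
Trained networks look in the newest picture that a camera, given by its name, has taken for a name from the list of things; names that differ only in an ending like _2 or _b are one class to them, and where a whole thing is asked for, a point or a joint stands for the part that bears it (a point fixed in the world has none). Each returns a list of dicts, best first, with "score" (0 to 1); they miss things now and then, are a little off and sometimes report something else, mostly with a low value. They report only what shows in the picture. A call takes as long as a camera call. They do not tell look-alikes from the thing itself.
- manip.outline_of(camera, query): "pixels" (384x512 bool, what is visible of it) and "centre" ([column, row] in pixels, amid what is visible of it).
The state is a dict: "time": time; "qpos": joint angles; "joint_vel": joint speeds; "tau": joint torques, N m; "tool_pos": TCP position; "tcp_rot": TCP orientation; "contact_force": force on the tool from outside, world axes, zero at the start; "wrist_torque": the same for the moment, N m; "opening": finger opening in mm.
Only numpy, scipy, OpenCV 4.12 (cv2) and the standard library are available. Lean on these libraries where they do the work, as an engineer would, in place of code of your own. Each camera call takes 0.05 s, during which the arm holds its last target.

## Working session

There is one attempt and no reset: what is moved stays moved. The work goes in short steps, Python scripts to look and compute and a tool call to move; the robot and the scene stay as the last step left them, time stands still between calls to the robot, and variables do not carry over. Pictures are saved under pics/ and viewed, and the job is handed in when it is done.

Besides the shell and the picture viewer there is one more tool, called as name([rows], argument=value, ...), one row to a line, values as JSON. carry_out: Moves the arm, as the interface text tells. Its arguments: {"type":"object","properties":{"increments":{"type":"array"},"force":{"type":"number"}},"required":["increments"]}

```bash
ls -la; mkdir -p pics; python3 - <<'E'
from rig import manip
import cv2,numpy as np
s=manip.read_state()
for k,v in s.items(): print(k,np.round(v,3).tolist())
for c in ("side","top"):
    im=manip.camera(c); cv2.imwrite(f"pics/{c}0.png",cv2.resize(im[:,:,::-1],(800,600),interpolation=cv2.INTER_CUBIC))
    print(c,manip.get_calibration(c))
E
```

```text
total 12
drwxr-xr-x  3 agent agent 4096 Dec  7 00:37 .
drwxr-xr-x 23 root  root  4096 Dec  7 00:37 ..
drwxr-xr-x  2 agent agent 4096 Dec  7 00:37 pics
time 0.0
qpos [-78.243, 28.162, 89.351, -0.001, 62.551, -6.052]
joint_vel [0.008, -0.03, -0.029, 0.046, -0.008, 0.02]
tau [-0.003, -61.265, -25.819, 0.069, 0.048, -0.0]
tool_pos [191.146, -595.005, 404.179]
tcp_rot [[0.306, -0.952, -0.0], [-0.952, -0.306, 0.001], [-0.001, -0.0, -1.0]]
contact_force [-0.694, -0.55, 0.122]
wrist_torque [0.009, 0.034, -0.004]
opening 95.062
side {'vertical_fov': 45.45613536154604, 'cx': 258.4946151952615, 'cy': 184.74718057437806, 'cam_to_world': array([[ 9.99653795e-01,  1.33752629e-02, -2.26581537e-02,
         5.04796539e+02],
       [-2.59978061e-02,  3.69553924e-01, -9.28845526e-01,
        -7.61159407e+02],
       [-4.05014353e-03,  9.29113018e-01,  3.69773710e-01,
         4.74473772e+02],
       [ 0.00000000e+00,  0.00000000e+00,  0.00000000e+00,
         1.00000000e+00]])}
top {'vertical_fov': 52.96891911013617, 'cx': 264.07967081021957, 'cy': 191.5118773452015, 'cam_to_world': array([[ 2.75995530e-02,  9.82797625e-01, -1.82611864e-01,
         3.77688937e+02],
       [-9.99192179e-01,  3.24617751e-02,  2.36901253e-02,
         2.56976157e+02],
       [ 2.92105041e-02,  1.81810510e-01,  9.82899631e-01,
         9.18277008e+02],
       [ 0.00000000e+00,  0.00000000e+00,  0.00000000e+00,
         1.00000000e+00]])}
```

View pics/side0.png

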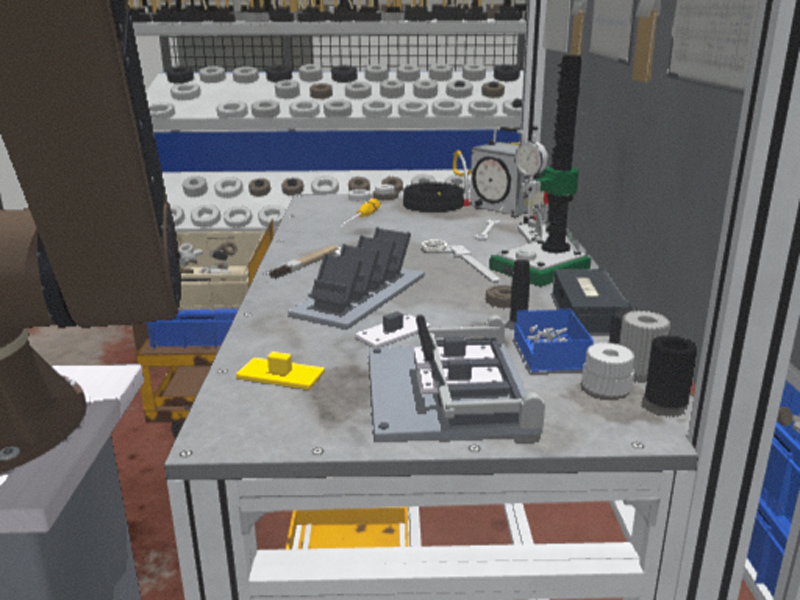

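View pics/top0.png

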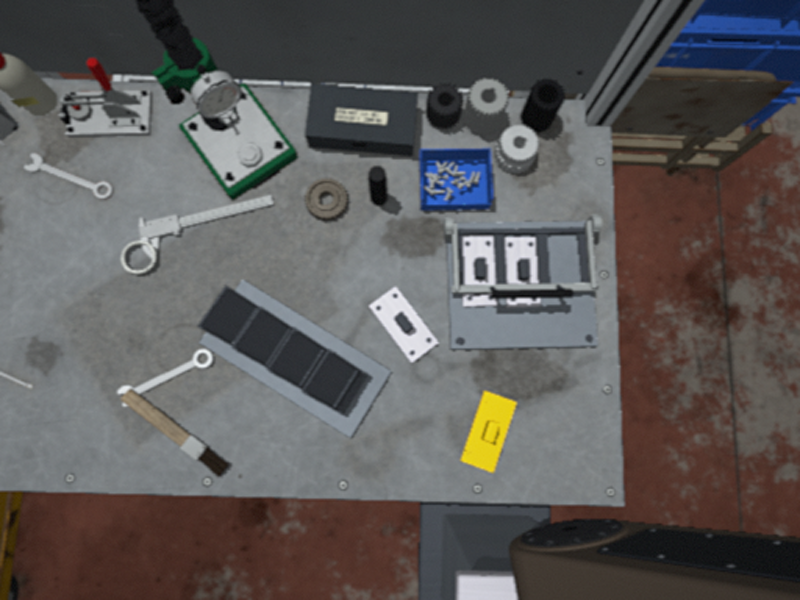

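```bash
cat > h.py <<'E'
import numpy as np, cv2
from rig import manip
def K(c):
    k=manip.get_calibration(c); f=192/np.tan(np.radians(k["vertical_fov"]/2)); return f,k["cx"],k["cy"],np.array(k["cam_to_world"])
def proj(c,P):
    f,cx,cy,T=K(c); P=np.atleast_2d(P); q=(P-T[:3,3])@T[:3,:3]
    return np.c_[cx+f*q[:,0]/-q[:,2], cy+f*-q[:,1]/-q[:,2]]
def ray(c,u,v):
    f,cx,cy,T=K(c); d=T[:3,:3]@np.array([(u-cx)/f,-(v-cy)/f,-1.]); return T[:3,3],d/np.linalg.norm(d)
def atz(c,u,v,z):
    o,d=ray(c,u,v); return o+d*(z-o[2])/d[2]
def crop(c,x0,y0,x1,y1,s,name,im=None,draw=None):
    if im is None: im=manip.camera(c)
    b=cv2.resize(im[y0:y1,x0:x1,::-1],None,fx=s,fy=s,interpolation=cv2.INTER_CUBIC)
    for x in range((x0//10+1)*10,x1,10):
        cv2.line(b,(int((x-x0)*s),0),(int((x-x0)*s),6),(0,0,255),1); cv2.putText(b,str(x),(int((x-x0)*s)-10,16),0,.35,(0,0,255),1)
    for y in range((y0//10+1)*10,y1,10):
        cv2.line(b,(0,int((y-y0)*s)),(6,int((y-y0)*s)),(0,0,255),1); cv2.putText(b,str(y),(8,int((y-y0)*s)+4),0,.35,(0,0,255),1)
    if draw is not None:
        for u,v in draw: cv2.circle(b,(int((u+.5-x0)*s),int((v+.5-y0)*s)),3,(0,255,0),1)
    cv2.imwrite("pics/"+name,b); return im
E
python3 - <<'E'
from h import *
im=manip.camera("top"); np.save("top0.npy",im)
crop("top",275,130,395,230,6,"t_fix.png",im)
crop("top",120,170,285,285,4.8,"t_rack.png",im)
im=manip.camera("side"); np.save("side0.npy",im)
crop("side",225,190,355,285,6,"s_fix.png",im)
crop("side",175,140,285,230,6,"s_rack.png",im)
E
```

```text
(no output)
```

View pics/t_fix.png

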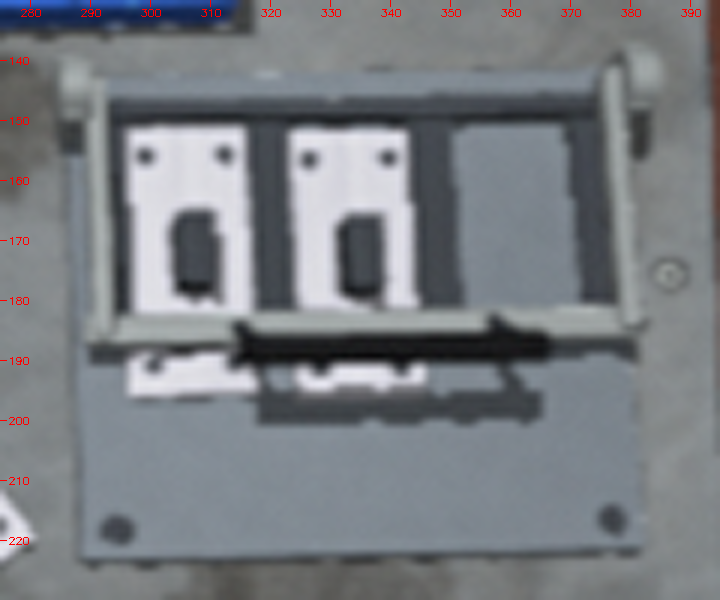

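View pics/t_rack.png

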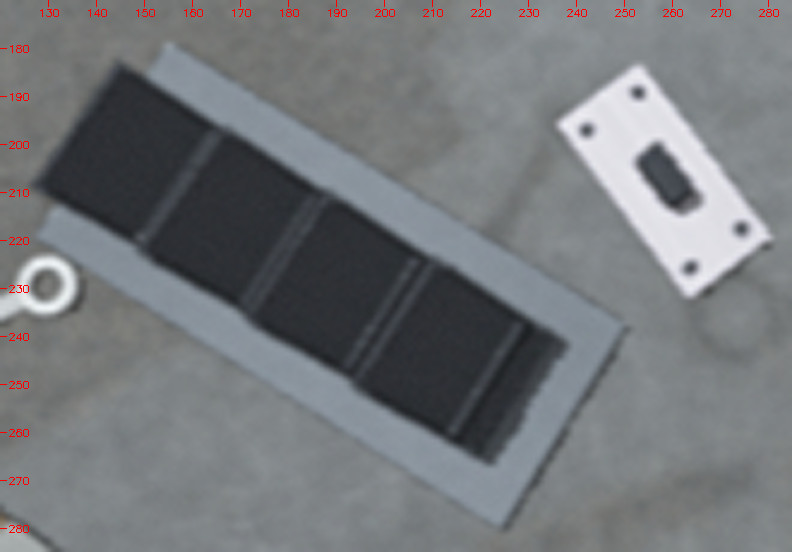

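View pics/s_fix.png

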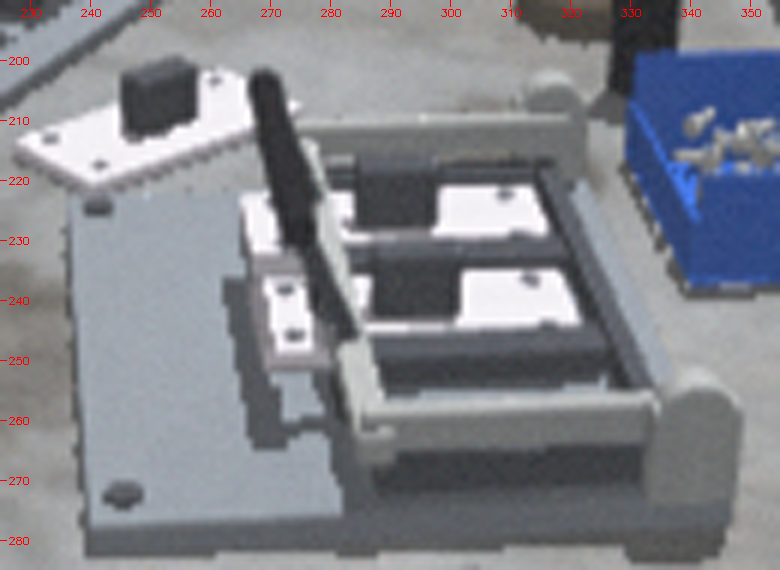

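View pics/s_rack.png

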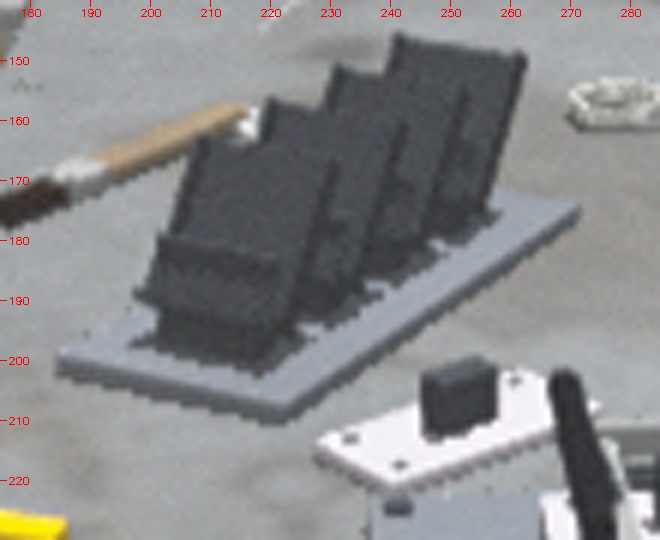

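```bash
cat > fit.py <<'E'
from h import *
from scipy.optimize import least_squares
def R(a): c,s=np.cos(a),np.sin(a); return np.array([[c,-s,0],[s,c,0],[0,0,1]])
def fit(obs,x0,tilt=False,z=0):
    # obs: (cam,u_tick,v_tick,local xyz)
    def res(p):
        r=[]
        for c,u,v,L in obs:
            P=R(p[2])@np.array(L)+[p[0],p[1],z]
            r.append(proj(c,P)[0]-[u-.5,v-.5])
        return np.array(r).ravel()
    s=least_squares(res,x0,loss="soft_l1"); print("pose",s.x[:2].round(1),"yaw",np.degrees(s.x[2]).round(2)); print(res(s.x).reshape(-1,2).round(1).tolist()); return s.x
E
python3 - <<'E'
from fit import *
for u,v in [(289,223),(382,222)]: print(atz("top",u-.5,v-.5,12))
for u,v in [(250.5,238),(225,280),(155,179),(128,219)]: print(atz("top",u-.5,v-.5,10))
print("side")
for u,v in [(236.5,222),(240,276)]: print(atz("side",u-.5,v-.5,12))
for u,v in [(222,207.5),(184,198.5),(271,174)]: print(atz("side",u-.5,v-.5,10))
t,s="top","side"
fit([(t,289,223,(-100,113,12)),(t,382,222,(-100,-113,12)),(s,236.5,222,(-100,113,12)),(s,240,276,(-100,-113,12)),(s,239,282,(-100,-113,0))],[550,50,0])
fit([(t,250.5,238,(-135,-58,10)),(t,225,280,(-135,58,10)),(t,155,179,(135,-58,10)),(t,128,219,(135,58,10)),
(s,222,207.5,(-135,-58,10)),(s,184,198.5,(-135,58,10)),(s,271,174,(135,-58,10))],[450,300,.5])
E
```

```text
[473.56192642 175.40186665  12.        ]
[482.73965829 -46.30412533  12.        ]
[435.77710949 265.05343628  10.        ]
[338.23798278 320.20711175  10.        ]
[569.42728926 498.125502    10.        ]
[471.58771707 553.27776802  10.        ]
side
[476.1845755  176.64018898  12.        ]
[486.90453171 -45.38858725  12.        ]
[439.05704655 261.78465526  10.        ]
[339.06859104 320.82080309  10.        ]
[570.59629143 493.07109323  10.        ]
pose [579.9  70.1] yaw 2.64
[[-1.2, -0.6], [0.4, -1.0], [-0.6, -0.3], [-0.9, 0.6], [0.2, 0.2]]
pose [454.5 409.1] yaw 60.43
[[0.9, -1.0], [-0.1, 0.4], [0.2, -0.9], [-0.8, 0.4], [-0.3, -0.2], [-0.7, 0.1], [0.2, -0.6]]
```

```bash
python3 - <<'E'
from fit import *
p=[454.5,409.1,np.radians(60.43)]
def loc(P): return (R(p[2]).T@(np.array(P)-[p[0],p[1],0])).round(1)
print("top back edges at 85.7")
for u,v in [(145,183),(127.5,208),(167,196),(149.5,221),(189,210),(171,236),(211,224),(193,250)]: print(u,v,loc(atz("top",u-.5,v-.5,85.7)))
print("side")
for u,v in [(241,146),(262,150),(231.5,151.5),(252,155),(220,157),(242,161),(208.5,163.5),(231,167)]: print(u,v,loc(atz("side",u-.5,v-.5,85.7)))
# front lip flare top: slot local x=-6.5-?, z=25
for u,v in [(238,241),(222,266)]: print("front",loc(atz("top",u-.5,v-.5,46)))
E
```

```text
top back edges at 85.7
145 183 [122.3 -33.3  85.7]
127.5 208 [123.   31.9  85.7]
167 196 [ 65.4 -34.2  85.7]
149.5 221 [66.9 30.7 85.7]
189 210 [  7.9 -33.3  85.7]
171 236 [ 9.9 33.6 85.7]
211 224 [-49.  -32.4  85.7]
193 250 [-46.3  34.2  85.7]
side
241 146 [117.7  32.7  85.7]
262 150 [111.1 -40.1  85.7]
231.5 151.5 [59.2 29.7 85.7]
252 155 [ 57.7 -37.1  85.7]
220 157 [ 2.3 31.6 85.7]
242 161 [  0.5 -38.5  85.7]
208.5 163.5 [-57.4  29.   85.7]
231 167 [-53.8 -37.5  85.7]
front [-115.5  -32.7   46. ]
front [-114.3   32.5   46. ]
```

```bash
cat > rackfit.py <<'E'
from fit import *
t,s="top","side"
base=[(t,250.5,238,(-135,-58,10)),(t,225,280,(-135,58,10)),(t,155,179,(135,-58,10)),(t,128,219,(135,58,10)),
(s,222,207.5,(-135,-58,10)),(s,184,198.5,(-135,58,10)),(s,271,174,(135,-58,10))]
tb=[(145,183,0,-1),(127.5,208,0,1),(167,196,1,-1),(149.5,221,1,1),(189,210,2,-1),(171,236,2,1),(211,224,3,-1),(193,250,3,1)]
sb=[(241,146,0,1),(262,150,0,-1),(231.5,151.5,1,1),(252,155,1,-1),(220,157,2,1),(242,161,2,-1),(208.5,163.5,3,1),(231,167,3,-1)]
def run(cams,offs=True):
    def res(p):
        r=[]
        T=lambda L,c:R(p[2])@np.array(L)+[p[0],p[1],0]+(np.array([p[5],p[6],0]) if c==s else 0)
        for c,u,v,L in base:
            if c in cams: r.append(proj(c,T(L,c))[0]-[u-.5,v-.5])
        for c,B in ((t,tb),(s,sb)):
            if c not in cams: continue
            for u,v,i,sg in B:
                x=p[3]-57*i
                # top cam sees rear-top edge (thickness 4); side cam front-top
                sx=6.5+(4 if c==t else 2)
                L=(x+sx*.819+75*.574, sg*p[4], 28-sx*.574+75*.819)
                r.append(proj(c,T(L,c))[0]-[u-.5,v-.5])
        r=np.array(r).ravel()
        return np.r_[r, p[5]*.05, p[6]*.05]
    q=least_squares(res,[454,409,1.05,70,34,0,0],loss="soft_l1").x
    print(cams,q.round(2),"yaw",np.degrees(q[2]).round(2)); print(np.abs(res(q)).mean().round(2),res(q)[:-2].reshape(-1,2).round(1).tolist()); return q
if __name__=="__main__":
    run((t,s)); run((t,)); run((s,))
E
python3 rackfit.py
```

```text
('top', 'side') [ 4.5460e+02  4.0932e+02  1.0500e+00  7.1450e+01  3.3480e+01  1.8000e-01
 -2.8100e+00] yaw 60.21
0.36 [[0.8, -0.9], [-0.4, 0.5], [0.3, -1.0], [-0.9, 0.1], [-0.4, 0.2], [-0.8, 0.4], [0.5, -0.2], [0.1, -0.3], [-0.1, 0.5], [-0.2, 0.2], [-0.2, 1.3], [-0.3, -0.3], [0.4, 0.1], [-0.1, -0.6], [0.8, 0.1], [0.7, 0.3], [-0.1, -0.6], [-0.0, -0.0], [0.2, -0.1], [0.5, 0.1], [-0.2, -0.3], [0.3, -0.4], [-0.5, 0.0]]
('top',) [454.21 408.9    1.05  72.21  33.06   0.     0.  ] yaw 59.96
0.36 [[0.9, -0.4], [-0.4, 0.8], [0.7, -1.0], [-0.7, -0.0], [0.1, -0.3], [-0.0, 0.1], [-0.3, 0.3], [-0.2, 0.9], [-0.4, -0.1], [0.4, -0.1], [-0.4, -0.3], [0.7, 0.0]]Traceback (most recent call last):
  File "rackfit.py", line 26, in <module>
    run((t,s)); run((t,)); run((s,))
                           ~~~^^^^^^
  File "rackfit.py", line 23, in run
    q=least_squares(res,[454,409,1.05,70,34,0,0],loss="soft_l1").x
      ~~~~~~~~~~~~~^^^^^^^^^^^^^^^^^^^^^^^^^^^^^^^^^^^^^^^^^^^^^
    return func(*args, **kwargs)
    result = trf(vector_fun.fun, vector_fun.jac, x0, f0, J0, lb, ub, ftol, xtol,
              
[... 1077 characters left out ...]
(x, *self.args, **self.kwargs))
                      ~~~~~~~~^^^^^^^^^^^^^^^^^^^^^^^^^^^^^^
    return np.atleast_1d(self.fun(x))
                         ~~~~~~~~^^^
    return self.f(x, *self.args, **self.kwargs)
           ~~~~~~^^^^^^^^^^^^^^^^^^^^^^^^^^^^^^
  File "rackfit.py", line 20, in res
    r.append(proj(c,T(L,c))[0]-[u-.5,v-.5])
             ~~~~^^^^^^^^^^
  File "h.py", line 6, in proj
    f,cx,cy,T=K(c); P=np.atleast_2d(P); q=(P-T[:3,3])@T[:3,:3]
              ~^^^
  File "h.py", line 4, in K
    k=manip.get_calibration(c); f=192/np.tan(np.radians(k["vertical_fov"]/2)); return f,k["cx"],k["cy"],np.array(k["cam_to_world"])
ValueError: time passes only in moves, steps and waits
```

```bash
python3 - <<'E'
import re
s=open('h.py').read()
s=s.replace("def K(c):\n    k=manip.get_calibration(c)","_C={}\ndef K(c):\n    if c not in _C: _C[c]=manip.get_calibration(c)\n    k=_C[c]")
open('h.py','w').write(s)
E
python3 rackfit.py | grep yaw; python3 - <<'E'
from fit import *
t,s="top","side"
p=fit([(t,289,223,(-100,113,12)),(t,382,222,(-100,-113,12)),(s,236.5,222,(-100,113,12)),(s,240,276,(-100,-113,12)),(s,239,282,(-100,-113,0))],[550,50,0])
loc=lambda P:(R(p[2]).T@(np.array(P)-[p[0],p[1],0])).round(1)
print("rod", [loc(atz(t,u-.5,v-.5,80)) for u,v in [(315,187.5),(366,188)]], [loc(atz(s,u-.5,v-.5,80)) for u,v in [(268.5,203),(289,243)]])
print("rod W", [atz(t,u-.5,v-.5,80) for u,v in [(315,187.5),(366,188)]])
print("plates rear",[loc(atz(t,u-.5,v-.5,20)) for u,v in [(296.5,151),(316,151),(324,151.5),(343,151.5)]])
print("plates front",[loc(atz(t,u-.5,v-.5,20)) for u,v in [(296.5,196),(318,196),(325,195),(346,195)]])
print("blocks",[loc(atz(t,u-.5,v-.5,44)) for u,v in [(307,171.5),(335.5,172)]])
print("blocks side bottoms",[loc(atz(s,u-.5,v-.5,20)) for u,v in [(298,227),(302,243)]])
E
```

```text
-2.8100e+00] yaw 60.21
('top',) [454.21 408.9    1.05  72.21  33.06   0.     0.  ] yaw 59.96
('side',) [455.36 407.31   1.06  69.79  34.23   0.    -0.  ] yaw 60.55
pose [579.9  70.1] yaw 2.64
[[-1.2, -0.6], [0.4, -1.0], [-0.6, -0.3], [-0.9, 0.6], [0.2, 0.2]]
rod [array([-30. ,  56.1,  80. ]), array([-32.6, -58.3,  80. ])] [array([-30.8,  58.6,  80. ]), array([ -10.6, -117.8,   80. ])]
rod W [array([547.35237614, 124.7961399 ,  80.        ]), array([550.03276906,  10.37534109,  80.        ])]
plates rear [array([72.4, 87.4, 20. ]), array([72. , 39.9, 20. ]), array([70.5, 20.4, 20. ]), array([ 70.1, -26.1,  20. ])]
plates front [array([-38.3,  91.1,  20. ]), array([-39. ,  39.8,  20. ]), array([-36.8,  23. ,  20. ]), array([-37.5, -27.3,  20. ])]
blocks [array([15.4, 67.3, 44. ]), array([13.4,  0.3, 44. ])]
blocks side bottoms [array([34.1, 59.7, 20. ]), array([ 31.4, -12. ,  20. ])]
```

```bash
cat > mv.py <<'E'
from fit import *
from scipy.spatial.transform import Rotation as Ro
def down(h): # tool down, x heading h deg
    a=np.radians(h); x=np.array([np.cos(a),np.sin(a),0]); z=np.array([0,0,-1.]); return np.c_[x,np.cross(z,x),z]
def delta(pt,Rt,off=171,q=True,s=None):
    """pt: world point to be reached by point 'off' ahead of TCP"""
    s=s or manip.read_state(); R0=np.array(s["tcp_rot"]); p0=np.array(s["tool_pos"])
    tcp=np.array(pt)-off*Rt[:,2]
    d=R0.T@(tcp-p0)/1000; w=Ro.from_matrix(R0.T@Rt).as_rotvec()
    if q: print(f"t={s['time']:.2f} rows>={max(np.linalg.norm(d)/.0625,np.degrees(np.linalg.norm(w))/10.7):.1f} ",dict(zip(("dx","dy","dz","wx","wy","wz"),np.r_[d,w].round(4).tolist())))
    return np.r_[d,w]
E
python3 - <<'E'
from mv import *
delta((549,68.5,200),down(2.2))
E
```

```text
t=0.20 rows>=12.1  {'dx': -0.5223, 'dy': -0.5436, 'dz': 0.0338, 'wx': -0.0005, 'wy': 0.0005, 'wz': -1.2984}
```

carry_out([
  {"dx":-0.5223,"dy":-0.5436,"dz":0.034,"wz":-1.298,"claw":100},
  {"dx":-0.5223,"dy":-0.5436,"dz":0.034,"wz":-1.298},
  {"dx":-0.5223,"dy":-0.5436,"dz":0.034,"wz":-1.298},
  {"dx":-0.5223,"dy":-0.5436,"dz":0.034,"wz":-1.298},
  {"dx":-0.5223,"dy":-0.5436,"dz":0.034,"wz":-1.298},
  {"dx":-0.5223,"dy":-0.5436,"dz":0.034,"wz":-1.298},
  {"dx":-0.5223,"dy":-0.5436,"dz":0.034,"wz":-1.298},
  {"dx":-0.5223,"dy":-0.5436,"dz":0.034,"wz":-1.298},
])

```text
schema error: expected keys dx, dy, dz, wx, wy, wz, claw
```

carry_out([
  {"dx":-0.522,"dy":-0.544,"dz":0.034,"wx":0,"wy":0,"wz":-1.298,"claw":100},
  {"dx":-0.522,"dy":-0.544,"dz":0.034,"wx":0,"wy":0,"wz":-1.298,"claw":100},
  {"dx":-0.522,"dy":-0.544,"dz":0.034,"wx":0,"wy":0,"wz":-1.298,"claw":100},
  {"dx":-0.522,"dy":-0.544,"dz":0.034,"wx":0,"wy":0,"wz":-1.298,"claw":100},
  {"dx":-0.522,"dy":-0.544,"dz":0.034,"wx":0,"wy":0,"wz":-1.298,"claw":100},
  {"dx":-0.522,"dy":-0.544,"dz":0.034,"wx":0,"wy":0,"wz":-1.298,"claw":100},
  {"dx":-0.522,"dy":-0.544,"dz":0.034,"wx":0,"wy":0,"wz":-1.298,"claw":100},
  {"dx":-0.522,"dy":-0.544,"dz":0.034,"wx":0,"wy":0,"wz":-1.298,"claw":100},
])

```text
time: 1.2
tool_pos: [429.2, -153.7, 382.3]
tcp_rot: [[0.999, 0.04, 0.0], [0.04, -0.999, 0.0], [0.0, -0.0, -1.0]]
contact_force: [1.5, -0.9, -0.3]
opening: 95.2
```

```bash
python3 - <<'E'
from mv import *
delta((549,68.5,200),down(2.2))
print(manip.read_state()["qpos"])
E
```

```text
t=1.20 rows>=4.0  {'dx': 0.1287, 'dy': -0.2172, 'dz': 0.0114, 'wx': -0.0003, 'wy': -0.0004, 'wz': 0.0019}
[-2.80211055e+01  1.61264054e+01  1.13697894e+02  3.65581337e-02
  5.01649510e+01 -3.03541714e+01]
```

carry_out([
  {"dx":0.129,"dy":-0.217,"dz":0.011,"wx":0,"wy":0,"wz":0,"claw":50},
  {"dx":0.129,"dy":-0.217,"dz":0.011,"wx":0,"wy":0,"wz":0,"claw":50},
  {"dx":0.129,"dy":-0.217,"dz":0.011,"wx":0,"wy":0,"wz":0,"claw":50},
  {"dx":0.129,"dy":-0.217,"dz":0.011,"wx":0,"wy":0,"wz":0,"claw":50},
  {"dx":0.129,"dy":-0.217,"dz":0.061,"wx":0,"wy":0,"wz":0,"claw":50},
  {"dx":0.129,"dy":-0.217,"dz":0.061,"wx":0,"wy":0,"wz":0,"claw":50},
])

```text
time: 1.95
tool_pos: [548.8, 69.0, 318.9]
tcp_rot: [[0.999, 0.042, -0.006], [0.042, -0.999, 0.0], [-0.006, -0.0, -1.0]]
contact_force: [-0.3, -0.1, 0.6]
opening: 48.0
```

```bash
python3 - <<'E'
from mv import *
delta((549,68.5,86),down(2.2))
crop("top",260,110,400,220,5.7,"t1.png")
crop("side",225,130,355,235,6,"s1.png")
E
```

```text
t=1.95 rows>=1.0  {'dx': 0.0005, 'dy': 0.0005, 'dz': 0.0619, 'wx': -0.0005, 'wy': 0.0059, 'wz': 0.0034}
```

View pics/t1.png

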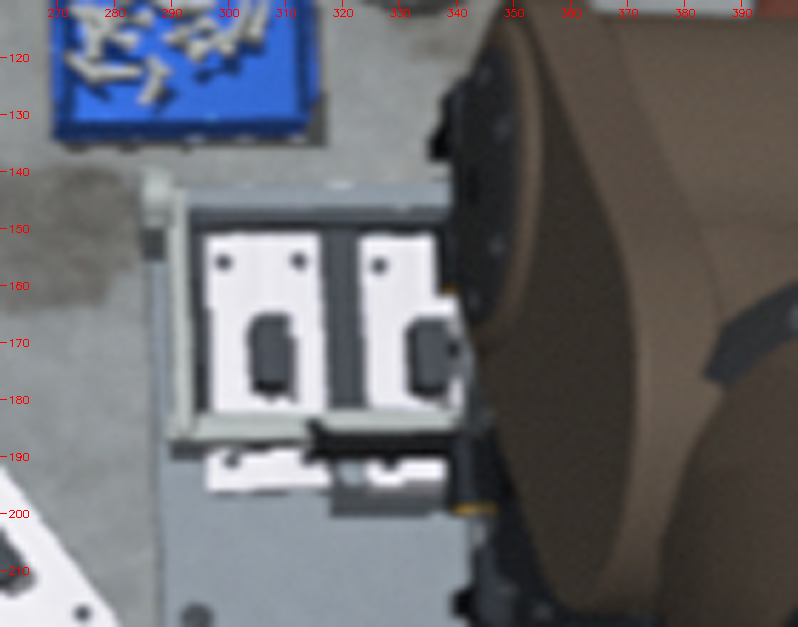

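View pics/s1.png

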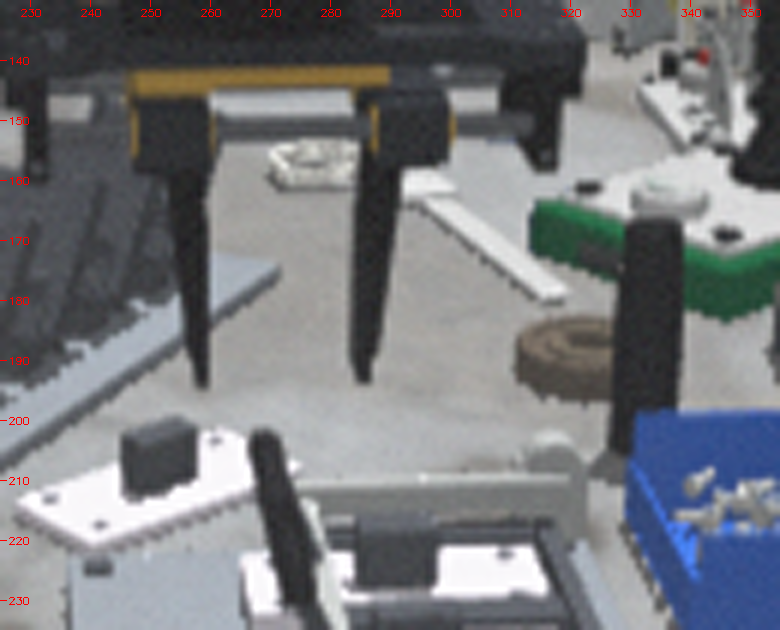

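```bash
python3 - <<'E'
from mv import *
for dx in (-24,24): print(proj("side",np.array([548.8+dx,69,129.0]))+.5)
print(proj("side",[[548.9,68.6+58,80],[548.9,68.6-58,80]])+.5)
E
```

```text
[[258.89952242 192.3461343 ]]
[[283.32678357 192.01072663]]
[[269.66077997 203.10389166]
 [272.59177836 228.08110215]]
```

carry_out([
  {"dx":0,"dy":0,"dz":0.062,"wx":0,"wy":0.006,"wz":0,"claw":50},
  {"dx":0,"dy":0,"dz":0.062,"wx":0,"wy":0.006,"wz":0,"claw":50},
  {"dx":0,"dy":0,"dz":0.062,"wx":0,"wy":0.006,"wz":0,"claw":0},
  {"dx":0,"dy":0,"dz":0.062,"wx":0,"wy":0.006,"wz":0,"claw":0},
  {"dx":0,"dy":0,"dz":0.062,"wx":0,"wy":0.006,"wz":0,"claw":0},
  {"dx":0,"dy":0,"dz":0.062,"wx":0,"wy":0.006,"wz":0,"claw":0},
], force=20)

```text
time: 2.8
tool_pos: [548.6, 68.0, 260.8]
tcp_rot: [[0.999, 0.04, 0.003], [0.04, -0.999, 0.0], [0.003, -0.0, -1.0]]
contact_force: [-16.9, -2.4, 11.1]
opening: 13.6
```

```bash
python3 - <<'E'
from mv import *
s=manip.read_state(); print({k:np.round(s[k],2).tolist() for k in ("tool_pos","contact_force","opening","time")})
crop("side",225,130,355,235,6,"s2.png")
E
```

```text
{'tool_pos': [548.6, 67.96, 260.76], 'contact_force': [-16.86, -2.37, 11.13], 'opening': 13.56, 'time': 2.8}
```

View pics/s2.png

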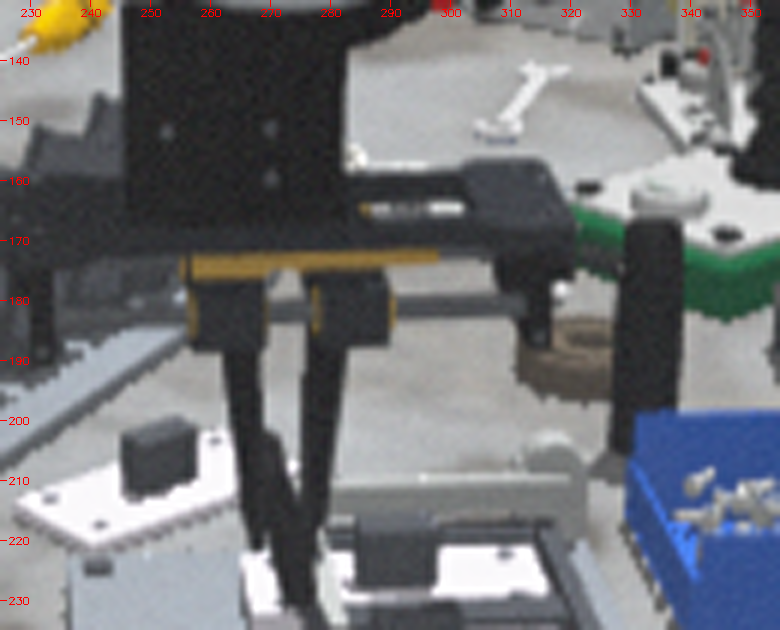

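```bash
python3 - <<'E'
from mv import *
a=np.radians(2.5); n=np.array([-np.sin(a),np.cos(a),0]); C=np.array([579.9,70.1,0]); ex=np.array([np.cos(a),np.sin(a),0])
def aty(u,v,y):
    o,d=ray("side",u-.5,v-.5); k=(y-n@(o-C))/(n@d); P=o+k*d; return (ex@(P-C)).round(1),P[2].round(1)
for y in (-90,-98,-104):
    print(y,[aty(u,v,y) for u,v in [(285,258),(286,268),(291,267),(334,256),(334,263),(291,257)]])
print("far arm end y=95",[aty(u,v,98) for u,v in [(276,211),(320,209)]])
c=lambda P:((ex@(P-C)).round(1),(n@(P-C)).round(1))
for z in (50,60): print(z,[c(atz("top",u-.5,v-.5,z)) for u,v in [(340,182.5),(340,185),(293,182),(293,187)]])
E
```

```text
-90 [(np.float64(-13.2), np.float64(33.2)), (np.float64(-10.9), np.float64(11.5)), (np.float64(-1.5), np.float64(13.3)), (np.float64(79.2), np.float64(33.3)), (np.float64(80.0), np.float64(18.2)), (np.float64(-2.0), np.float64(34.8))]
-98 [(np.float64(-14.2), np.float64(38.0)), (np.float64(-12.0), np.float64(16.6)), (np.float64(-2.7), np.float64(18.3)), (np.float64(77.1), np.float64(38.1)), (np.float64(78.0), np.float64(23.1)), (np.float64(-3.2), np.float64(39.6))]
-104 [(np.float64(-15.0), np.float64(41.6)), (np.float64(-12.8), np.float64(20.3)), (np.float64(-3.6), np.float64(22.0)), (np.float64(75.5), np.float64(41.7)), (np.float64(76.4), np.float64(26.8)), (np.float64(-4.0), np.float64(43.2))]
far arm end y=95 [(np.float64(-10.4), np.float64(42.3)), (np.float64(88.9), np.float64(43.6))]
50 [(np.float64(-13.1), np.float64(-7.6)), (np.float64(-19.0), np.float64(-7.3)), (np.float64(-10.8), np.float64(101.6)), (np.float64(-22.6), np.float64(101.9))]
60 [(np.float64(-15.2), np.float64(-5.2)), (np.float64(-21.0), np.float64(-4.9)), (np.float64(-12.9), np.float64(102.6)), (np.float64(-24.5), np.float64(103.0))]
```

```bash
python3 - <<'E'
import numpy as np
for a in np.arange(.1,1.61,.1):
    print(round(a,1), round((-115*np.cos(a)+38*np.sin(a)+115)/1000,4), -round((115*np.sin(a)+38*np.cos(a)-38)/1000,4))
E
```

```text
0.1 0.0044 -0.0113
0.2 0.0098 -0.0221
0.3 0.0164 -0.0323
0.4 0.0239 -0.0418
0.5 0.0323 -0.0505
0.6 0.0415 -0.0583
0.7 0.0515 -0.0651
0.8 0.0621 -0.071
0.9 0.0733 -0.0757
1.0 0.0848 -0.0793
1.1 0.0967 -0.0817
1.2 0.1087 -0.083
1.3 0.1209 -0.083
1.4 0.1329 -0.0818
1.5 0.1448 -0.0794
1.6 0.1563 -0.0758
```

carry_out([
  {"dx":0.004,"dy":0,"dz":-0.011,"wx":0,"wy":0,"wz":0,"claw":0},
  {"dx":0.01,"dy":0,"dz":-0.022,"wx":0,"wy":0,"wz":0,"claw":0},
  {"dx":0.016,"dy":0,"dz":-0.032,"wx":0,"wy":0,"wz":0,"claw":0},
  {"dx":0.024,"dy":0,"dz":-0.042,"wx":0,"wy":0,"wz":0,"claw":0},
  {"dx":0.032,"dy":0,"dz":-0.0505,"wx":0,"wy":0,"wz":0,"claw":0},
  {"dx":0.0415,"dy":0,"dz":-0.058,"wx":0,"wy":0,"wz":0,"claw":0},
  {"dx":0.0515,"dy":0,"dz":-0.065,"wx":0,"wy":0,"wz":0,"claw":0},
], force=20)

```text
time: 3.72
tool_pos: [598.5, 70.2, 327.5]
tcp_rot: [[0.999, 0.041, -0.003], [0.041, -0.999, 0.0], [-0.003, -0.0, -1.0]]
contact_force: [-17.7, -0.7, 13.2]
opening: 12.4
```

```bash
python3 - <<'E'
from mv import *
crop("side",225,130,355,285,5,"s3.png")
E
```

```text
(no output)
```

View pics/s3.png

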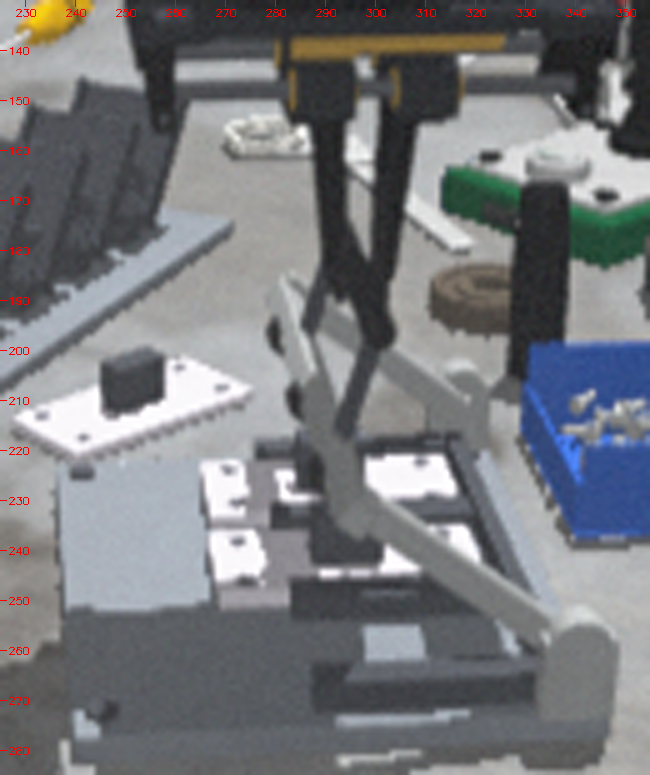

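carry_out([
  {"dx":0.0106,"dy":0,"dz":-0.006,"wx":0,"wy":0,"wz":0,"claw":0},
  {"dx":0.022,"dy":0,"dz":-0.0106,"wx":0,"wy":0,"wz":0,"claw":0},
  {"dx":0.033,"dy":0,"dz":-0.014,"wx":0,"wy":0,"wz":0,"claw":0},
  {"dx":0.045,"dy":0,"dz":-0.0166,"wx":0,"wy":0,"wz":0,"claw":0},
  {"dx":0.057,"dy":0,"dz":-0.018,"wx":0,"wy":0,"wz":0,"claw":0},
  {"dx":0.069,"dy":0,"dz":-0.018,"wx":0,"wy":0,"wz":0,"claw":0},
  {"dx":0.081,"dy":0,"dz":-0.0165,"wx":0,"wy":0,"wz":0,"claw":0},
  {"dx":0.093,"dy":0,"dz":-0.0145,"wx":0,"wy":0,"wz":0,"claw":0},
], force=20)

```text
time: 4.78
tool_pos: [693.5, 74.0, 343.7]
tcp_rot: [[0.999, 0.041, 0.001], [0.041, -0.999, 0.0], [0.001, -0.0, -1.0]]
contact_force: [-5.3, -0.7, 1.0]
opening: 12.4
```

```bash
python3 - <<'E'
from mv import *
crop("side",225,110,355,285,4.5,"s4.png")
E
```

```text
(no output)
```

View pics/s4.png

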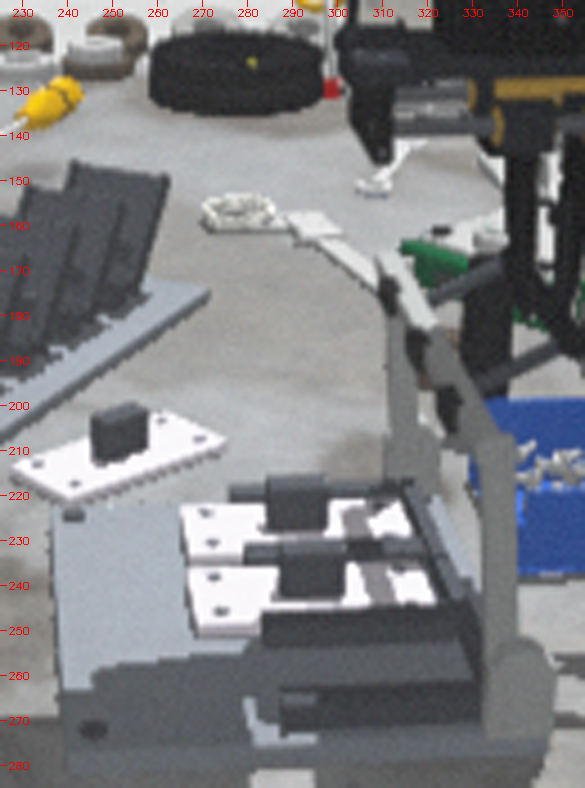

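carry_out([
  {"dx":0.008,"dy":0,"dz":0.0025,"wx":0,"wy":0,"wz":0,"claw":0},
  {"dx":0.008,"dy":0,"dz":0.0025,"wx":0,"wy":0,"wz":0,"claw":0},
  {"dx":0.008,"dy":0,"dz":0.0025,"wx":0,"wy":0,"wz":0,"claw":27},
  {"dx":0.008,"dy":0,"dz":0.0025,"wx":0,"wy":0,"wz":0,"claw":27},
  {"dx":0.008,"dy":0,"dz":0.0025,"wx":0,"wy":0,"wz":0,"claw":27},
  {"dx":0.006,"dy":0,"dz":-0.03,"wx":0,"wy":0,"wz":0,"claw":27},
  {"dx":0.006,"dy":0,"dz":-0.08,"wx":0,"wy":0,"wz":0,"claw":27},
], force=20)

```text
time: 5.7
tool_pos: [700.3, 74.2, 422.8]
tcp_rot: [[0.999, 0.04, -0.001], [0.04, -0.999, 0.0], [-0.001, -0.0, -1.0]]
contact_force: [0.4, -0.0, 0.1]
opening: 25.6
```

```bash
python3 - <<'E'
from mv import *
crop("side",225,60,355,285,3.5,"s5.png")
crop("top",265,90,400,230,5,"t5.png")
E
```

```text
(no output)
```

View pics/s5.png

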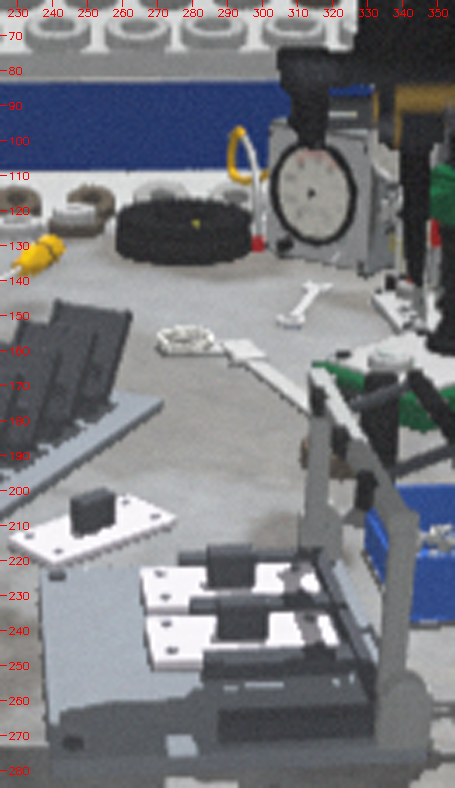

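View pics/t5.png

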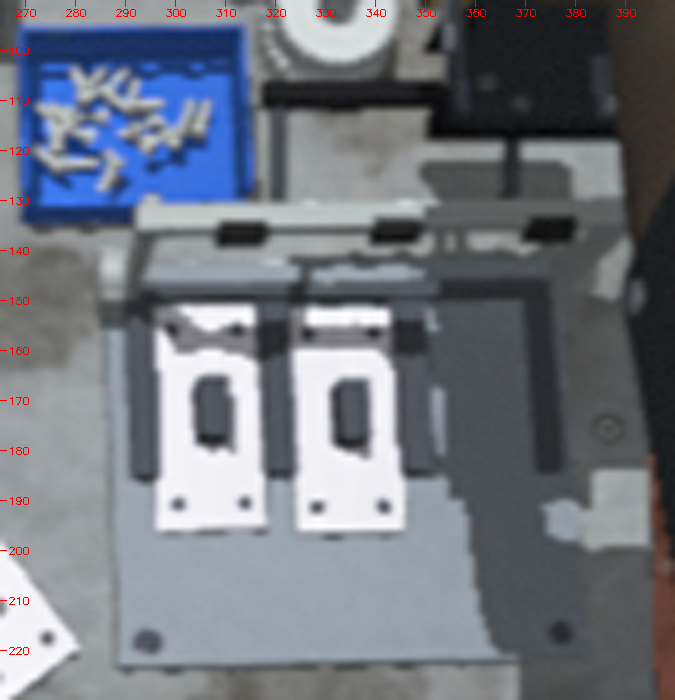

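```bash
cat >> mv.py <<'E'
FC=np.array([579.9,70.1,0]);FY=2.5
def fx(l): return R(np.radians(FY))@np.array(l,float)+FC
import json
def log():
    s=manip.read_state()
    open("log.txt","a").write(json.dumps({k:np.array(s[k]).tolist() for k in ("time","qpos","tool_pos","tcp_rot")})+"\n")
    print({k:np.round(s[k],1).tolist() for k in ("time","qpos","tool_pos","contact_force","opening")})
E
python3 - <<'E'
from mv import *
log(); g=fx((16,0,90)); print(g)
delta(g,down(-87.5),off=190)
E
```

```text
{'time': 5.8, 'qpos': [0.7, 33.7, 75.2, 0.0, 70.5, -1.7], 'tool_pos': [700.4, 74.3, 429.2], 'contact_force': [-0.1, 0.2, -0.3], 'opening': 25.6}
[595.88477155  70.7979102   90.        ]
t=5.80 rows>=8.4  {'dx': -0.1062, 'dy': -0.0007, 'dz': 0.1481, 'wx': -0.0085, 'wy': -0.0084, 'wz': 1.5678}
```

carry_out([
  {"dx":-0.106,"dy":0,"dz":0,"wx":0,"wy":0,"wz":1.568,"claw":33},
  {"dx":-0.106,"dy":0,"dz":0,"wx":0,"wy":0,"wz":1.568,"claw":33},
  {"dx":-0.106,"dy":0,"dz":0,"wx":0,"wy":0,"wz":1.568,"claw":33},
  {"dx":-0.106,"dy":0,"dz":0,"wx":0,"wy":0,"wz":1.568,"claw":33},
  {"dx":-0.106,"dy":0,"dz":0.05,"wx":-0.008,"wy":-0.008,"wz":1.568,"claw":33},
  {"dx":-0.106,"dy":0,"dz":0.11,"wx":-0.008,"wy":-0.008,"wz":1.568,"claw":33},
  {"dx":-0.106,"dy":0,"dz":0.148,"wx":-0.008,"wy":-0.008,"wz":1.568,"claw":33},
  {"dx":-0.106,"dy":0,"dz":0.148,"wx":-0.008,"wy":-0.008,"wz":1.568,"claw":33},
])

```text
time: 6.8
tool_pos: [595.5, 70.0, 276.7]
tcp_rot: [[0.105, -0.994, -0.005], [-0.994, -0.105, 0.0], [-0.001, 0.005, -1.0]]
contact_force: [0.7, 0.2, 0.7]
opening: 31.6
```

```bash
python3 - <<'E'
from mv import *
log(); g=fx((16,0,26))
delta(g,down(-87.5),off=190)
crop("side",225,110,355,285,4.5,"s6.png")
E
```

```text
{'time': 6.8, 'qpos': [0.4, 34.8, 100.0, 0.0, 45.5, 84.4], 'tool_pos': [595.5, 70.0, 276.7], 'contact_force': [0.7, 0.2, 0.7], 'opening': 31.6}
t=6.80 rows>=1.0  {'dx': -0.0007, 'dy': -0.0008, 'dz': 0.0607, 'wx': 0.0046, 'wy': 0.0004, 'wz': 0.0615}
```

View pics/s6.png

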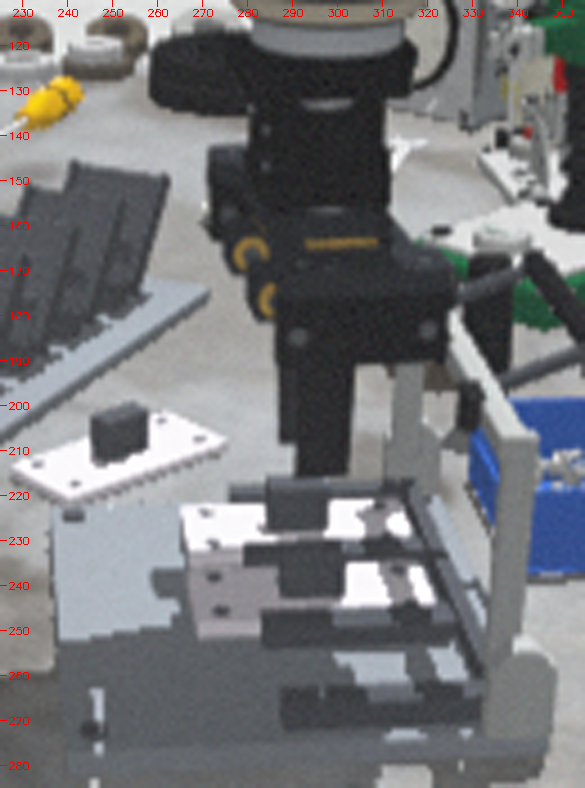

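carry_out([
  {"dx":-0.001,"dy":-0.001,"dz":0.03,"wx":0.004,"wy":0,"wz":0.0615,"claw":33},
  {"dx":-0.001,"dy":-0.001,"dz":0.0605,"wx":0.004,"wy":0,"wz":0.0615,"claw":33},
  {"dx":-0.001,"dy":-0.001,"dz":0.0605,"wx":0.004,"wy":0,"wz":0.0615,"claw":33},
  {"dx":-0.001,"dy":-0.001,"dz":0.0605,"wx":0.004,"wy":0,"wz":0.0615,"claw":0},
  {"dx":-0.001,"dy":-0.001,"dz":0.0605,"wx":0.004,"wy":0,"wz":0.0615,"claw":0},
  {"dx":-0.001,"dy":-0.001,"dz":0.0605,"wx":0.004,"wy":0,"wz":0.0615,"claw":0},
], force=45)

```text
time: 7.6
tool_pos: [596.8, 71.1, 219.0]
tcp_rot: [[0.035, -0.999, 0.004], [-0.999, -0.035, 0.0], [-0.0, -0.004, -1.0]]
contact_force: [-0.7, -0.7, 7.0]
opening: 15.8
```

```bash
python3 - <<'E'
from mv import *
log(); s=manip.read_state(); print(s["tcp_rot"].round(3).tolist() if hasattr(s["tcp_rot"],'round') else s["tcp_rot"])
# slide direction -x fixture 92mm in tool axes
R0=np.array(s["tcp_rot"]); print(R0.T@(R(np.radians(FY))@np.array([-.093,0,0])))
E
```

```text
{'time': 7.6, 'qpos': [0.5, 39.6, 101.7, 0.0, 38.4, 88.5], 'tool_pos': [596.8, 71.1, 219.0], 'contact_force': [-0.7, -0.7, 7.0], 'opening': 15.8}
[[0.035, -0.999, 0.004], [-0.999, -0.035, 0.0], [-0.0, -0.004, -1.0]]
[ 0.00082831  0.09299558 -0.0003677 ]
```

carry_out([
  {"dx":0,"dy":0.015,"dz":0,"wx":0,"wy":0,"wz":0,"claw":0},
  {"dx":0,"dy":0.03,"dz":0,"wx":0,"wy":0,"wz":0,"claw":0},
  {"dx":0,"dy":0.045,"dz":0,"wx":0,"wy":0,"wz":0,"claw":0},
  {"dx":0,"dy":0.06,"dz":0,"wx":0,"wy":0,"wz":0,"claw":0},
  {"dx":0.001,"dy":0.075,"dz":0,"wx":0,"wy":0,"wz":0,"claw":0},
  {"dx":0.001,"dy":0.09,"dz":0,"wx":0,"wy":0,"wz":0,"claw":0},
  {"dx":0.001,"dy":0.096,"dz":0,"wx":0,"wy":0,"wz":0,"claw":0},
  {"dx":0.001,"dy":0.096,"dz":0,"wx":0,"wy":0,"wz":0,"claw":0},
], force=45)

```text
time: 8.6
tool_pos: [500.4, 66.7, 219.0]
tcp_rot: [[0.035, -0.999, 0.003], [-0.999, -0.035, 0.0], [-0.0, -0.003, -1.0]]
contact_force: [-4.9, -0.7, 10.3]
opening: 15.5
```

```bash
python3 - <<'E'
from mv import *
log()
crop("side",205,110,355,285,4.5,"s7.png")
E
```

```text
{'time': 8.6, 'qpos': [0.1, 34.7, 115.6, 0.0, 29.6, 88.1], 'tool_pos': [500.4, 66.7, 219.0], 'contact_force': [-4.9, -0.7, 10.3], 'opening': 15.5}
```

View pics/s7.png

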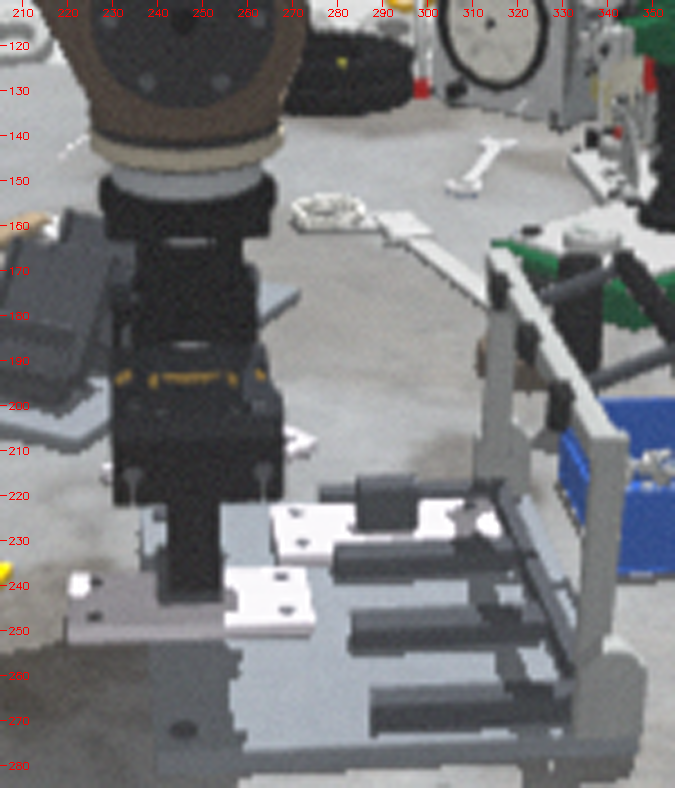

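carry_out([
  {"dx":0,"dy":0,"dz":-0.02,"wx":0,"wy":0,"wz":0,"claw":0},
  {"dx":0,"dy":0,"dz":-0.06,"wx":0,"wy":0,"wz":0,"claw":0},
  {"dx":0,"dy":0,"dz":-0.11,"wx":0,"wy":0,"wz":0,"claw":0},
  {"dx":0,"dy":0,"dz":-0.15,"wx":0,"wy":0,"wz":0,"claw":0},
  {"dx":0,"dy":0,"dz":-0.15,"wx":0,"wy":0,"wz":0,"claw":0},
], force=45)

```text
time: 9.28
tool_pos: [500.2, 66.7, 371.3]
tcp_rot: [[0.035, -0.999, 0.007], [-0.999, -0.035, 0.0], [-0.0, -0.007, -1.0]]
contact_force: [-0.5, 0.0, -1.7]
opening: 15.5
```

```bash
python3 - <<'E'
from mv import *
log()
# log state0 too
L=[json.loads(l) for l in open("log.txt")]
L.append(dict(qpos=[-78.243,28.162,89.351,-0.001,62.551,-6.052],tool_pos=[191.146,-595.005,404.179],tcp_rot=[[0.306,-0.952,0],[-0.952,-0.306,0.001],[-0.001,0,-1]]))
A=[];b=[]
for d in L:
    q=np.radians(d["qpos"]);p=np.array(d["tool_pos"]);z=np.array(d["tcp_rot"])[:,2]
    c,s=np.cos(q[0]),np.sin(q[0]); r=c*p[0]+s*p[1]; lat=-s*p[0]+c*p[1]
    print(lat.round(1))
    # a1, L2, e (perp elbow), L3, h', 
    t=q[1];u=q[1]+q[2]
    A.append([1,np.sin(t),np.sin(u),np.cos(u),0]);b.append(r)
    A.append([0,np.cos(t),np.cos(u),-np.sin(u),1]);b.append(p[2])
x,res,rk,sv=np.linalg.lstsq(np.array(A),np.array(b),rcond=None); print(x.round(1),rk,(np.array(A)@x-b).round(1))
E
```

```text
{'time': 9.3, 'qpos': [0.1, 20.7, 108.3, 0.0, 50.6, 88.1], 'tool_pos': [500.2, 66.7, 371.3], 'contact_force': [-0.5, 0.0, -1.7], 'opening': 15.5}
65.9
65.9
65.9
65.9
65.9
65.9
[4.000e-01 5.867e+02 4.113e+02 4.360e+01 1.156e+02] 5 [-0.4 -0.   0.6 -0.  -0.2  0.  -0.2  0.  -0.3 -0.   0.5 -0. ]
```

```bash
cat >> mv.py <<'E'
RK=np.array([454.8,407.9,0]);RY=60.2;X0=71.4
def slotR():
    c,s=np.cos(np.radians(35)),np.sin(np.radians(35))
    return R(np.radians(RY))@np.array([[c,0,s],[0,1,0],[-s,0,c]])
def slot(i,l):
    return RK+R(np.radians(RY))@np.array([X0-57*i,0,28])+slotR()@np.array(l,float)
def placeR():
    S=slotR(); z=S[:,0]; x=-S[:,1]; return np.c_[x,np.cross(z,x),z]
E
python3 - <<'E'
from mv import *
print(placeR().round(3)); 
for i in range(4): print(i,slot(i,(0,0,0)).round(1),"tcp seated",(slot(i,(-10.5,0,55))-190*placeR()[:,2]).round(0))
P=slot(0,(-13,0,150)); print("pre",P, "tcp",P-190*placeR()[:,2])
delta(P,placeR(),off=190)
print(down(-29.8)@Ro.from_rotvec([0,0,0]).as_matrix())
print("w from down", Ro.from_matrix(down(-29.8).T@placeR()).as_rotvec())
E
```

```text
[[ 0.868 -0.285  0.407]
 [-0.497 -0.498  0.711]
 [-0.    -0.819 -0.574]]
0 [490.3 469.9  28. ] tcp seated [424. 355. 188.]
1 [462.  420.4  28. ] tcp seated [396. 305. 188.]
2 [433.6 370.9  28. ] tcp seated [368. 256. 188.]
3 [405.3 321.5  28. ] tcp seated [339. 206. 188.]
pre [527.74955978 535.27711183 158.32930032] tcp [450.40108491 400.21906127 267.30882322]
t=9.28 rows>=7.3  {'dx': -0.335, 'dy': 0.0388, 'dz': 0.1037, 'wx': 0.8674, 'wy': -0.489, 'wz': -0.9319}
[[ 0.86776545 -0.49697396  0.        ]
 [-0.49697396 -0.86776545  0.        ]
 [ 0.          0.         -1.        ]]
w from down [ 9.59931089e-01 -6.76469762e-17 -1.32443179e-16]
```

carry_out([
  {"dx":-0.335,"dy":0.039,"dz":0,"wx":0.867,"wy":-0.489,"wz":-0.932,"claw":0},
  {"dx":-0.335,"dy":0.039,"dz":0,"wx":0.867,"wy":-0.489,"wz":-0.932,"claw":0},
  {"dx":-0.335,"dy":0.039,"dz":0,"wx":0.867,"wy":-0.489,"wz":-0.932,"claw":0},
  {"dx":-0.335,"dy":0.039,"dz":0,"wx":0.867,"wy":-0.489,"wz":-0.932,"claw":0},
  {"dx":-0.335,"dy":0.039,"dz":0,"wx":0.867,"wy":-0.489,"wz":-0.932,"claw":0},
  {"dx":-0.335,"dy":0.039,"dz":0,"wx":0.867,"wy":-0.489,"wz":-0.932,"claw":0},
  {"dx":-0.335,"dy":0.039,"dz":0,"wx":0.867,"wy":-0.489,"wz":-0.932,"claw":0},
  {"dx":-0.335,"dy":0.039,"dz":0.0,"wx":0.867,"wy":-0.489,"wz":-0.932,"claw":0},
], force=45)

```text
time: 10.28
tool_pos: [448.7, 397.7, 368.1]
tcp_rot: [[0.816, -0.421, 0.396], [-0.574, -0.515, 0.636], [-0.064, -0.747, -0.662]]
contact_force: [0.0, 0.3, -1.2]
opening: 15.6
```

```bash
python3 - <<'E'
from mv import *
log()
delta(slot(0,(-13,0,150)),placeR(),off=190)
crop("side",150,60,330,235,4,"s8.png")
crop("top",110,120,290,290,4,"t8.png")
E
```

```text
{'time': 10.3, 'qpos': [32.7, 25.8, 105.3, 80.5, 19.0, -2.5], 'tool_pos': [448.7, 397.7, 368.1], 'contact_force': [0.0, 0.3, -1.2], 'opening': 15.6}
t=10.28 rows>=1.6  {'dx': 0.0064, 'dy': 0.0732, 'dz': 0.069, 'wx': 0.1114, 'wy': -0.0335, 'wz': -0.1076}
```

View pics/s8.png

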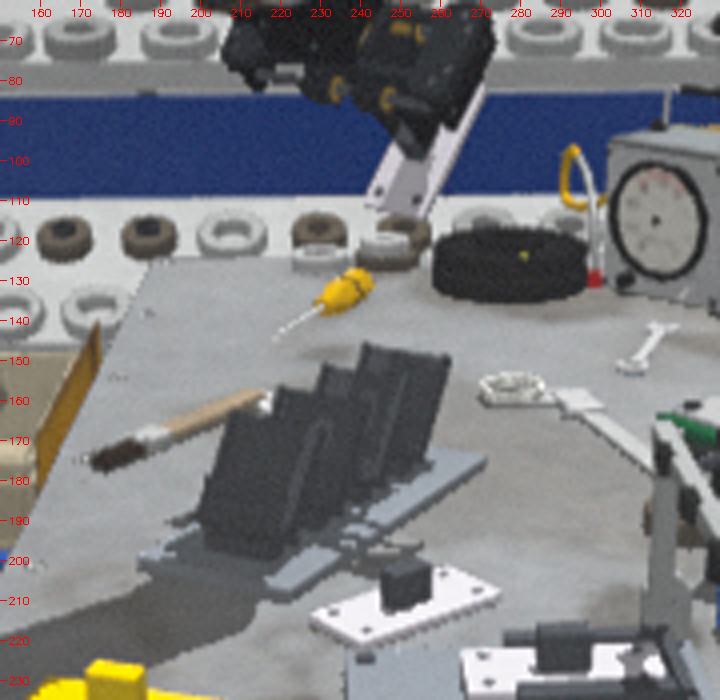

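View pics/t8.png

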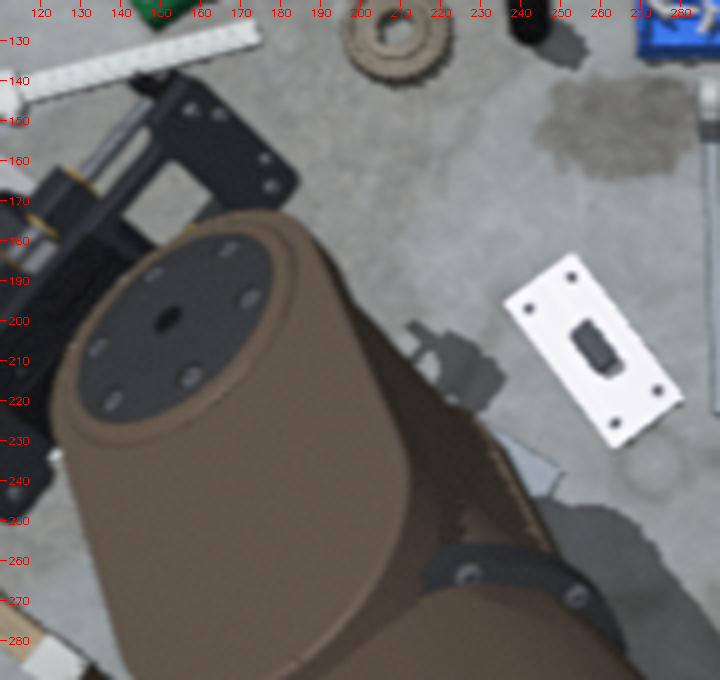

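carry_out([
  {"dx":0.006,"dy":0.073,"dz":0.069,"wx":0.111,"wy":-0.034,"wz":-0.108,"claw":0},
  {"dx":0.006,"dy":0.073,"dz":0.069,"wx":0.111,"wy":-0.034,"wz":-0.108,"claw":0},
  {"dx":0.006,"dy":0.073,"dz":0.069,"wx":0.111,"wy":-0.034,"wz":-0.108,"claw":0},
  {"dx":0.006,"dy":0.073,"dz":0.069,"wx":0.111,"wy":-0.034,"wz":-0.108,"claw":0},
], force=45)

```text
time: 10.88
tool_pos: [449.9, 399.6, 264.3]
tcp_rot: [[0.867, -0.293, 0.403], [-0.499, -0.501, 0.707], [-0.005, -0.814, -0.581]]
contact_force: [0.6, 0.3, -1.8]
opening: 15.6
```

```bash
python3 - <<'E'
from mv import *
log()
delta(slot(0,(-13,0,150)),placeR(),off=190)
s=manip.read_state();Rt=np.array(s["tcp_rot"]);tip=np.array(s["tool_pos"])+190*Rt[:,2]
# predicted plate corners & slot0 in tool frame: plate x along tool y (down = +y?), plate face 9 below tip
def plate(tip,Rt,e=0,d=9):
    o=tip+Rt[:,2]*d
    return [o+Rt[:,0]*sx*26+Rt[:,1]*(sy*55+e)+Rt[:,2]*k for sx in(-1,1) for sy in (-1,1) for k in (0,8)]
draw=proj("side",np.array(plate(tip,Rt)))
S=[slot(0,l) for l in [(6.5,-31,75),(6.5,31,75),(-6.5,-31,19),(-6.5,31,19)]]
draw=np.r_[draw,proj("side",np.array(S))]
crop("side",170,90,300,220,5,"s9.png",draw=draw)
E
```

```text
{'time': 10.9, 'qpos': [32.3, 35.3, 110.4, 124.9, 27.8, -55.1], 'tool_pos': [449.9, 399.6, 264.3], 'contact_force': [0.6, 0.3, -1.8], 'opening': 15.6}
t=10.88 rows>=0.1  {'dx': 0.0001, 'dy': -0.0029, 'dz': -0.0011, 'wx': 0.0085, 'wy': 0.0014, 'wz': -0.0052}
```

View pics/s9.png

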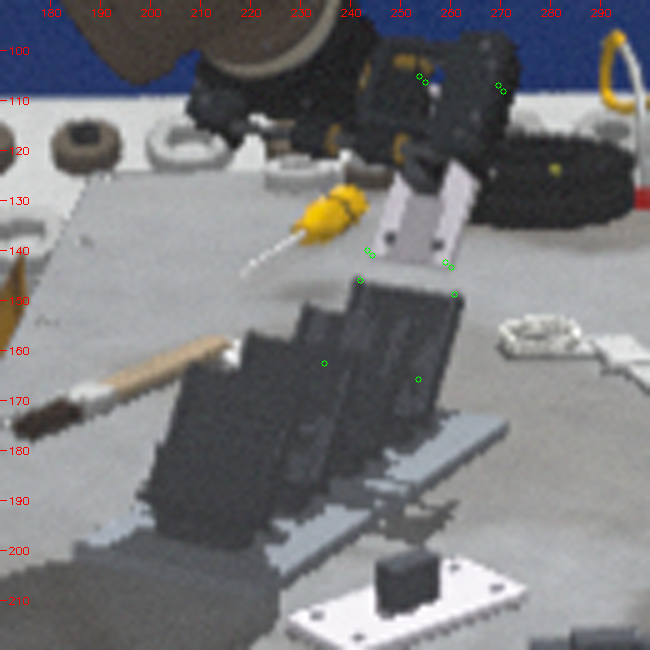

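carry_out([
  {"dx":0,"dy":0.015,"dz":-0.002,"wx":0.0085,"wy":0.001,"wz":-0.005,"claw":0},
  {"dx":0,"dy":0.03,"dz":-0.002,"wx":0.0085,"wy":0.001,"wz":-0.005,"claw":0},
  {"dx":0,"dy":0.045,"dz":-0.002,"wx":0.0085,"wy":0.001,"wz":-0.005,"claw":0},
  {"dx":0,"dy":0.055,"dz":-0.002,"wx":0.0085,"wy":0.001,"wz":-0.005,"claw":0},
  {"dx":0,"dy":0.055,"dz":-0.002,"wx":0.0085,"wy":0.001,"wz":-0.005,"claw":0},
], force=45)

```text
time: 11.55
tool_pos: [432.8, 370.2, 219.3]
tcp_rot: [[0.868, -0.288, 0.405], [-0.497, -0.499, 0.71], [-0.002, -0.817, -0.576]]
contact_force: [0.1, 0.1, -1.2]
opening: 15.9
```

```bash
cat >> mv.py <<'E'
def inslot(i,off=190):
    s=manip.read_state();Rt=np.array(s["tcp_rot"]);tip=np.array(s["tool_pos"])+off*Rt[:,2]
    S=slotR(); print("tip in slot",i,(S.T@(tip-slot(i,(0,0,0)))).round(1),"force in slot axes",(S.T@np.array(s["contact_force"])).round(1))
def checkpic(i,name,box=(170,90,300,220),e=0,d=9,sc=5):
    s=manip.read_state();Rt=np.array(s["tcp_rot"]);tip=np.array(s["tool_pos"])+190*Rt[:,2]
    o=tip+Rt[:,2]*d
    Q=[o+Rt[:,0]*sx*26+Rt[:,1]*(sy*55+e)+Rt[:,2]*k for sx in(-1,1) for sy in (-1,1) for k in (0,8)]
    Q+=[slot(i,l) for l in [(6.5,-31,75),(6.5,31,75),(-6.5,-31,19),(-6.5,31,19)]]
    crop("side",*box,sc,name,draw=proj("side",np.array(Q)))
E
python3 - <<'E'
from mv import *
log();inslot(0); delta(slot(0,(-14,0,90)),placeR(),off=190)
checkpic(0,"s10.png")
E
```

```text
{'time': 11.6, 'qpos': [30.5, 38.5, 116.1, 134.1, 34.4, -67.6], 'tool_pos': [432.8, 370.2, 219.3], 'contact_force': [0.1, 0.1, -1.2], 'opening': 15.9}
tip in slot 0 [-14.    0.6  90.1] force in slot axes [ 0.8 -0.  -0.9]
t=11.55 rows>=0.0  {'dx': 0.0004, 'dy': 0.0007, 'dz': -0.0, 'wx': 0.0031, 'wy': 0.0013, 'wz': -0.0022}
```

View pics/s10.png

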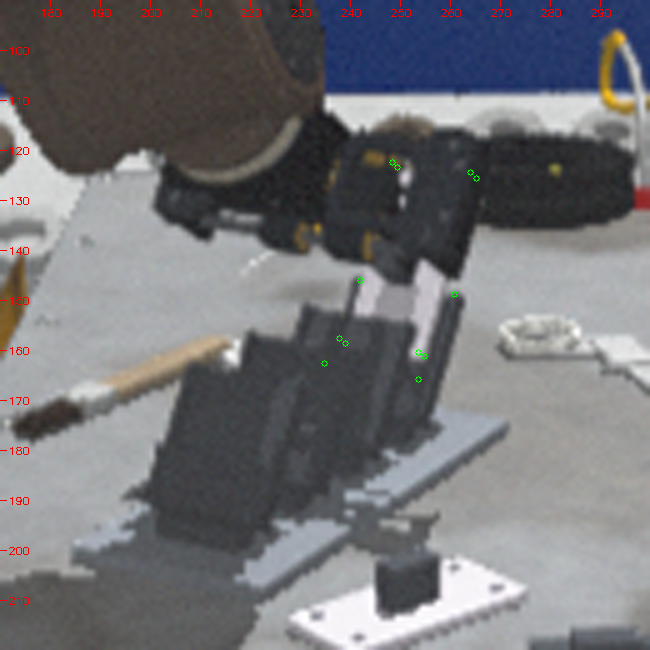

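carry_out([
  {"dx":0,"dy":0.008,"dz":0,"wx":0.003,"wy":0,"wz":0,"claw":0},
  {"dx":0,"dy":0.016,"dz":0,"wx":0.003,"wy":0,"wz":0,"claw":0},
  {"dx":0,"dy":0.024,"dz":0,"wx":0.003,"wy":0,"wz":0,"claw":0},
  {"dx":0,"dy":0.03,"dz":0,"wx":0.003,"wy":0,"wz":0,"claw":0},
  {"dx":0,"dy":0.03,"dz":0,"wx":0.003,"wy":0,"wz":0,"claw":0},
], force=45)

```text
time: 12.22
tool_pos: [426.4, 358.1, 200.6]
tcp_rot: [[0.869, -0.272, 0.413], [-0.494, -0.481, 0.724], [0.002, -0.833, -0.553]]
contact_force: [-2.6, 11.2, 38.1]
opening: 15.9
```

```bash
python3 - <<'E'
from mv import *
log();inslot(0); delta(slot(0,(-14,0,55)),placeR(),off=190)
E
```

```text
{'time': 12.2, 'qpos': [29.6, 40.3, 118.4, 137.6, 39.1, -73.0], 'tool_pos': [426.4, 358.1, 200.6], 'contact_force': [-2.6, 11.2, 38.1], 'opening': 15.9}
tip in slot 0 [-14.5   0.2  72.3] force in slot axes [-14.9   7.9  36.1]
t=12.22 rows>=0.2  {'dx': -0.0001, 'dy': 0.0125, 'dz': 0.0002, 'wx': -0.0252, 'wy': 0.0015, 'wz': 0.0035}
```

```bash
python3 - <<'E'
from mv import *
checkpic(0,"s11.png",box=(200,110,280,210),sc=7)
s=manip.read_state(); print(np.round(s["wrist_torque"],2), np.array(s["tcp_rot"]).T@np.array(s["wrist_torque"]))
E
```

```text
[ 5.39 -2.04  0.91] [ 5.6979735  -1.23913601  0.24633347]
```

View pics/s11.png

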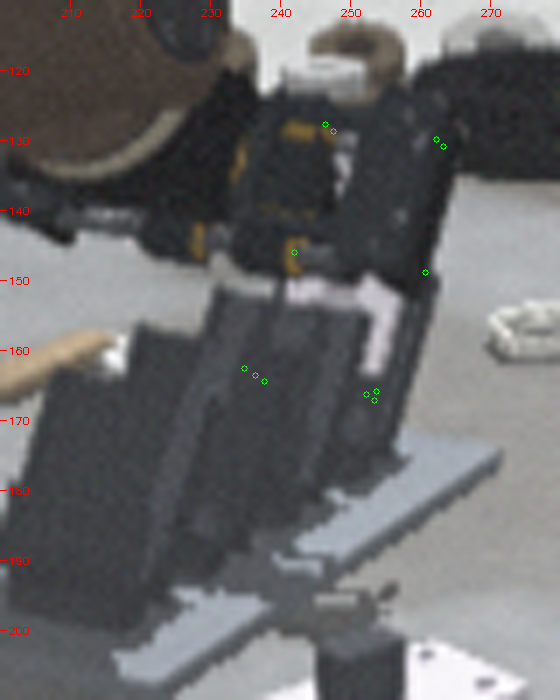

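carry_out([
  {"dx":0,"dy":-0.01,"dz":0,"wx":-0.025,"wy":0,"wz":0,"claw":0},
  {"dx":0,"dy":-0.03,"dz":0,"wx":-0.025,"wy":0,"wz":0,"claw":0},
  {"dx":0,"dy":-0.05,"dz":0,"wx":-0.025,"wy":0,"wz":0,"claw":0},
  {"dx":0,"dy":-0.067,"dz":0,"wx":-0.025,"wy":0,"wz":0,"claw":0},
  {"dx":0,"dy":-0.067,"dz":0,"wx":-0.025,"wy":0,"wz":0,"claw":0},
], force=45)

```text
time: 12.9
tool_pos: [444.6, 390.6, 257.0]
tcp_rot: [[0.87, -0.281, 0.406], [-0.494, -0.499, 0.712], [0.003, -0.82, -0.572]]
contact_force: [0.2, -0.6, -1.7]
opening: 15.7
```

```bash
python3 - <<'E'
from mv import *
log();inslot(0)
checkpic(0,"s12.png",box=(200,90,290,190),sc=7)
crop("top",60,110,250,260,4,"t12.png")
E
```

```text
{'time': 12.9, 'qpos': [31.8, 35.6, 112.1, 127.7, 29.7, -59.1], 'tool_pos': [444.6, 390.6, 257.0], 'contact_force': [0.2, -0.6, -1.7], 'opening': 15.7}
tip in slot 0 [-16.3   0.6 135.4] force in slot axes [ 0.6 -0.5 -1.6]
```

View pics/s12.png

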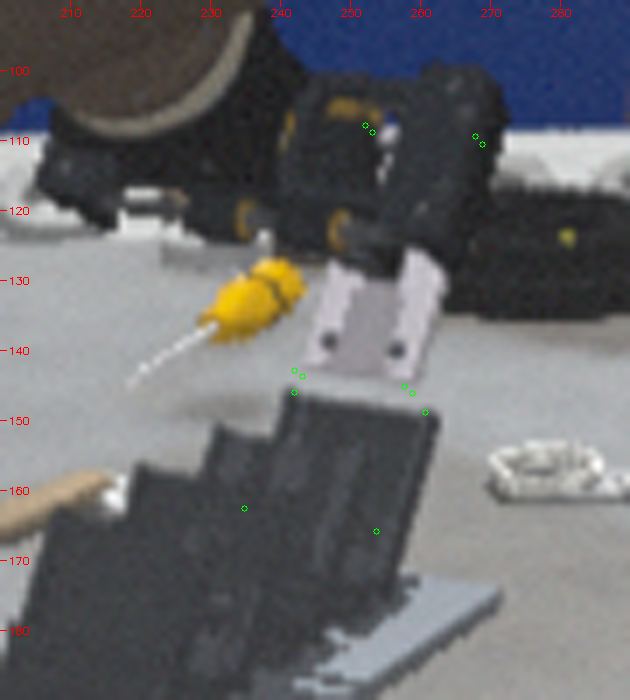

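View pics/t12.png

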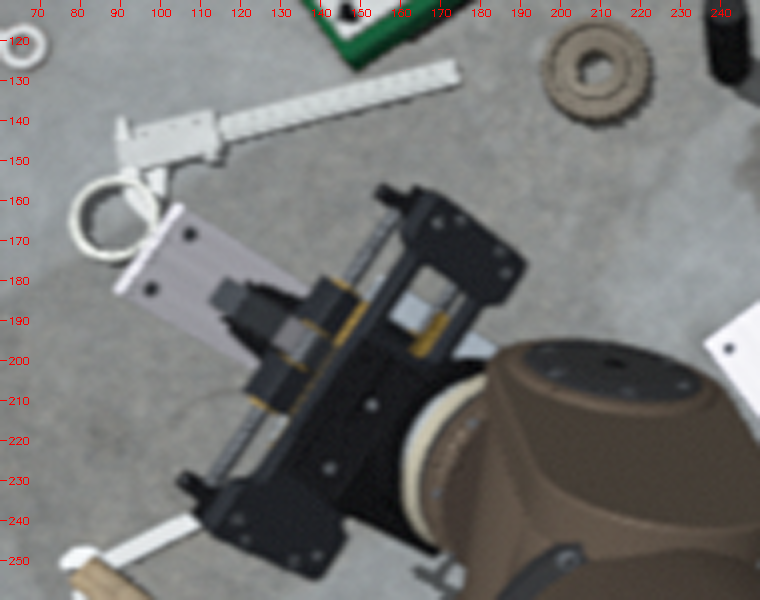

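```bash
python3 - <<'E'
from mv import *
s=manip.read_state();Rt=np.array(s["tcp_rot"]);tip=np.array(s["tool_pos"])+190*Rt[:,2]
o=tip+Rt[:,2]*9
for k in (0,8):
  print(k,"top view upper end", (proj("top",np.array([o+Rt[:,0]*sx*26-Rt[:,1]*55+Rt[:,2]*k for sx in(-1,1)]))+.5).round(1).tolist(), "side lower", (proj("side",np.array([o+Rt[:,0]*sx*26+Rt[:,1]*55+Rt[:,2]*k for sx in(-1,1)]))+.5).round(1).tolist())
E
```

```text
0 top view upper end [[91.0, 184.2], [106.9, 161.8]] side lower [[241.8, 143.5], [257.6, 145.9]]
8 top view upper end [[89.2, 183.0], [105.0, 160.7]] side lower [[243.0, 144.4], [258.7, 146.8]]
```

```bash
python3 - <<'E'
from mv import *
delta(slot(0,(-11.5,0,84)),placeR(),off=190)
E
```

```text
t=13.00 rows>=0.8  {'dx': 0.0001, 'dy': 0.0497, 'dz': 0.0047, 'wx': 0.001, 'wy': 0.0018, 'wz': 0.0033}
```

carry_out([
  {"dx":0,"dy":0.015,"dz":0.0047,"wx":0.001,"wy":0.002,"wz":0.003,"claw":0},
  {"dx":0,"dy":0.03,"dz":0.0047,"wx":0.001,"wy":0.002,"wz":0.003,"claw":0},
  {"dx":0,"dy":0.045,"dz":0.0047,"wx":0.001,"wy":0.002,"wz":0.003,"claw":0},
  {"dx":0,"dy":0.05,"dz":0.0047,"wx":0.001,"wy":0.002,"wz":0.003,"claw":0},
  {"dx":0,"dy":0.05,"dz":0.0047,"wx":0.001,"wy":0.002,"wz":0.003,"claw":0},
], force=50)

```text
time: 13.62
tool_pos: [432.0, 368.2, 211.7]
tcp_rot: [[0.868, -0.286, 0.407], [-0.497, -0.498, 0.71], [-0.0, -0.819, -0.574]]
contact_force: [0.1, 0.6, -1.2]
opening: 15.7
```

```bash
python3 - <<'E'
from mv import *
log();inslot(0); delta(slot(0,(-11.5,0,70)),placeR(),off=190)
E
```

```text
{'time': 13.6, 'qpos': [30.4, 39.2, 116.5, 135.3, 35.4, -69.3], 'tool_pos': [432.0, 368.2, 211.7], 'contact_force': [0.1, 0.6, -1.2], 'opening': 15.7}
tip in slot 0 [-11.4  -0.   83.1] force in slot axes [ 1.1  0.2 -0.7]
t=13.62 rows>=0.2  {'dx': 0.0, 'dy': 0.0133, 'dz': -0.0001, 'wx': 0.0009, 'wy': -0.0002, 'wz': -0.0003}
```

carry_out([
  {"dx":0,"dy":0.005,"dz":0,"wx":0.001,"wy":0,"wz":0,"claw":0},
  {"dx":0,"dy":0.01,"dz":0,"wx":0.001,"wy":0,"wz":0,"claw":0},
  {"dx":0,"dy":0.015,"dz":0,"wx":0.001,"wy":0,"wz":0,"claw":0},
  {"dx":0,"dy":0.015,"dz":0,"wx":0.001,"wy":0,"wz":0,"claw":0},
], force=50)

```text
time: 14.12
tool_pos: [427.6, 360.5, 199.1]
tcp_rot: [[0.868, -0.286, 0.407], [-0.497, -0.498, 0.711], [-0.001, -0.819, -0.574]]
contact_force: [-0.8, -0.7, -2.3]
opening: 15.7
```

```bash
python3 - <<'E'
from mv import *
log();inslot(0); delta(slot(0,(-11.5,0,55)),placeR(),off=190)
E
```

```text
{'time': 14.1, 'qpos': [29.9, 40.4, 117.8, 137.0, 37.3, -72.0], 'tool_pos': [427.6, 360.5, 199.1], 'contact_force': [-0.8, -0.7, -2.3], 'opening': 15.7}
tip in slot 0 [-11.4   0.   67.8] force in slot axes [ 0.5  0.4 -2.4]
t=14.12 rows>=0.2  {'dx': 0.0001, 'dy': 0.0129, 'dz': -0.0001, 'wx': 0.0005, 'wy': -0.0001, 'wz': -0.0007}
```

carry_out([
  {"dx":0,"dy":0.004,"dz":0,"wx":0,"wy":0,"wz":0,"claw":0},
  {"dx":0,"dy":0.008,"dz":0,"wx":0,"wy":0,"wz":0,"claw":0},
  {"dx":0,"dy":0.012,"dz":0,"wx":0,"wy":0,"wz":0,"claw":0},
  {"dx":0,"dy":0.014,"dz":0,"wx":0,"wy":0,"wz":0,"claw":0},
  {"dx":0,"dy":0.014,"dz":0,"wx":0,"wy":0,"wz":0,"claw":0},
], force=50)

```text
time: 14.75
tool_pos: [424.1, 354.2, 188.9]
tcp_rot: [[0.868, -0.282, 0.409], [-0.496, -0.494, 0.714], [0.001, -0.822, -0.569]]
contact_force: [-1.4, 3.3, 8.3]
opening: 15.4
```

```bash
python3 - <<'E'
from mv import *
log();inslot(0)
checkpic(0,"s13.png",box=(200,110,280,210),sc=7)
E
```

```text
{'time': 14.8, 'qpos': [29.4, 41.4, 119.0, 138.4, 39.3, -74.3], 'tool_pos': [424.1, 354.2, 188.9], 'contact_force': [-1.4, 3.3, 8.3], 'opening': 15.4}
tip in slot 0 [-11.4   0.   56.4] force in slot axes [-3.   2.8  8. ]
```

View pics/s13.png

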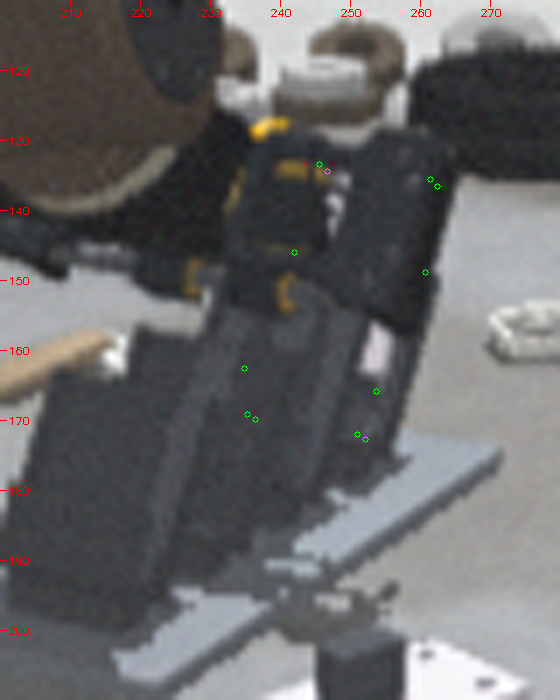

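carry_out([
  {"dx":0,"dy":0.005,"dz":0.001,"wx":0,"wy":0,"wz":0,"claw":0},
  {"dx":0,"dy":0.005,"dz":0.001,"wx":0,"wy":0,"wz":0,"claw":0},
], force=50)

```text
time: 15.05
tool_pos: [424.0, 353.5, 186.8]
tcp_rot: [[0.869, -0.275, 0.412], [-0.495, -0.487, 0.719], [0.003, -0.829, -0.559]]
contact_force: [-2.3, 2.2, 20.5]
opening: 15.5
```

```bash
python3 - <<'E'
from mv import *
log();inslot(0)
E
```

```text
{'time': 15.0, 'qpos': [29.3, 41.7, 119.1, 138.9, 40.3, -75.1], 'tool_pos': [424.0, 353.5, 186.8], 'contact_force': [-2.3, 2.2, 20.5], 'opening': 15.5}
tip in slot 0 [-10.8  -0.3  56.6] force in slot axes [-11.1   3.1  17.2]
```

carry_out([
  {"dx":0,"dy":0,"dz":0,"wx":0,"wy":0,"wz":0,"claw":35},
  {"dx":0,"dy":0,"dz":0,"wx":0,"wy":0,"wz":0,"claw":35},
  {"dx":0,"dy":0,"dz":0,"wx":0,"wy":0,"wz":0,"claw":35},
  {"dx":0,"dy":0,"dz":-0.03,"wx":0,"wy":0,"wz":0,"claw":35},
  {"dx":0,"dy":-0.01,"dz":-0.07,"wx":0,"wy":0,"wz":0,"claw":35},
  {"dx":0,"dy":-0.05,"dz":-0.12,"wx":0,"wy":0,"wz":0,"claw":35},
  {"dx":0,"dy":-0.1,"dz":-0.12,"wx":0,"wy":0,"wz":0,"claw":35},
  {"dx":0,"dy":-0.14,"dz":-0.12,"wx":0,"wy":0,"wz":0,"claw":35},
], force=50)

```text
time: 16.05
tool_pos: [413.2, 335.6, 372.0]
tcp_rot: [[0.868, -0.274, 0.414], [-0.496, -0.487, 0.719], [0.004, -0.829, -0.559]]
contact_force: [0.4, 0.3, -1.4]
opening: 33.2
```

```bash
python3 - <<'E'
from mv import *
log();crop("side",180,110,290,220,6,"s14.png")
E
```

```text
{'time': 16.0, 'qpos': [28.0, 21.1, 115.0, 105.3, 27.1, -36.6], 'tool_pos': [413.2, 335.6, 372.0], 'contact_force': [0.4, 0.3, -1.4], 'opening': 33.2}
```

View pics/s14.png

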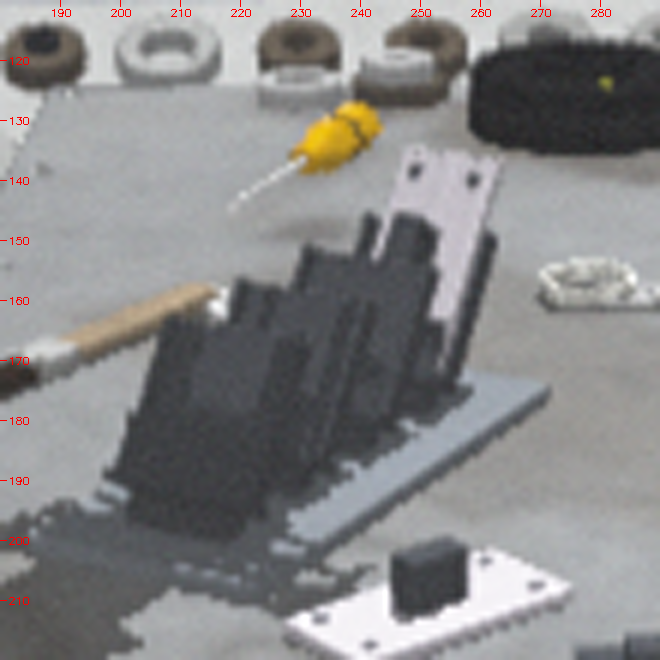

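```bash
python3 - <<'E'
from mv import *
for z in (110,115): print(z,(proj("side",np.array([slot(0,(x,y,z)) for x in (6.5,-1.5) for y in (26,-26)]))+.5).round(1).tolist())
log(); print("left lane",fx((16,66,0)))
delta(fx((16.5,66,90)),down(-87.5),off=190)
E
```

```text
110 [[246.9, 135.1], [262.6, 137.3], [245.7, 134.1], [261.5, 136.3]]
115 [[247.4, 133.5], [263.0, 135.7], [246.2, 132.5], [262.0, 134.7]]
{'time': 16.1, 'qpos': [28.2, 21.0, 114.6, 104.9, 27.1, -36.0], 'tool_pos': [414.7, 337.4, 375.7], 'contact_force': [0.9, 1.0, 4.2], 'opening': 33.6}
left lane [593.00589198 136.73509282   0.        ]
t=16.10 rows>=7.4  {'dx': 0.2544, 'dy': 0.1282, 'dz': -0.0173, 'wx': -0.8992, 'wy': 0.4898, 'wz': 0.925}
```

carry_out([
  {"dx":0.254,"dy":0.128,"dz":-0.017,"wx":-0.899,"wy":0.49,"wz":0.925,"claw":33},
  {"dx":0.254,"dy":0.128,"dz":-0.017,"wx":-0.899,"wy":0.49,"wz":0.925,"claw":33},
  {"dx":0.254,"dy":0.128,"dz":-0.017,"wx":-0.899,"wy":0.49,"wz":0.925,"claw":33},
  {"dx":0.254,"dy":0.128,"dz":-0.017,"wx":-0.899,"wy":0.49,"wz":0.925,"claw":33},
  {"dx":0.254,"dy":0.128,"dz":-0.017,"wx":-0.899,"wy":0.49,"wz":0.925,"claw":33},
  {"dx":0.254,"dy":0.128,"dz":-0.017,"wx":-0.899,"wy":0.49,"wz":0.925,"claw":33},
  {"dx":0.254,"dy":0.128,"dz":-0.017,"wx":-0.899,"wy":0.49,"wz":0.925,"claw":33},
  {"dx":0.254,"dy":0.128,"dz":-0.017,"wx":-0.899,"wy":0.49,"wz":0.925,"claw":33},
])

```text
time: 17.1
tool_pos: [593.1, 137.2, 279.2]
tcp_rot: [[0.115, -0.992, 0.06], [-0.993, -0.112, 0.043], [-0.036, -0.064, -0.997]]
contact_force: [-0.3, 0.2, 0.2]
opening: 30.8
```

```bash
python3 - <<'E'
from mv import *
log(); delta(fx((16.5,66,28)),down(-87.5),off=190)
crop("side",205,110,355,285,4.5,"s15.png")
E
```

```text
{'time': 17.1, 'qpos': [6.5, 34.8, 99.4, 3.1, 42.1, 87.8], 'tool_pos': [593.1, 137.2, 279.2], 'contact_force': [-0.3, 0.2, 0.2], 'opening': 30.8}
t=17.10 rows>=1.0  {'dx': 0.0027, 'dy': 0.0036, 'dz': 0.061, 'wx': -0.0632, 'wy': 0.0386, 'wz': 0.0702}
```

View pics/s15.png

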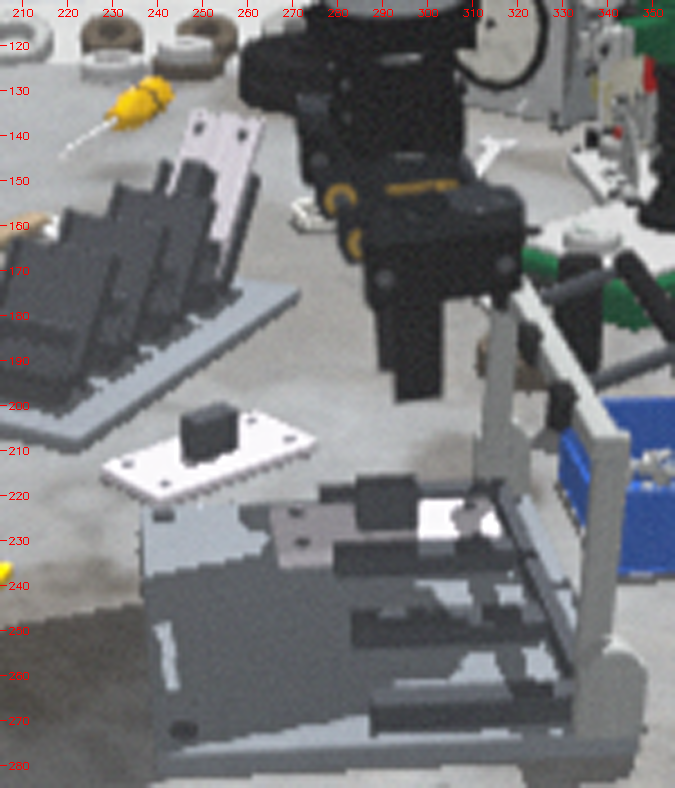

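carry_out([
  {"dx":0.003,"dy":0.004,"dz":0.01,"wx":-0.063,"wy":0.039,"wz":0.07,"claw":33},
  {"dx":0.003,"dy":0.004,"dz":0.03,"wx":-0.063,"wy":0.039,"wz":0.07,"claw":33},
  {"dx":0.003,"dy":0.004,"dz":0.05,"wx":-0.063,"wy":0.039,"wz":0.07,"claw":33},
  {"dx":0.003,"dy":0.004,"dz":0.062,"wx":-0.063,"wy":0.039,"wz":0.07,"claw":33},
  {"dx":0.003,"dy":0.004,"dz":0.062,"wx":-0.063,"wy":0.039,"wz":0.07,"claw":33},
  {"dx":0.003,"dy":0.004,"dz":0.062,"wx":-0.063,"wy":0.039,"wz":0.07,"claw":0},
  {"dx":0.003,"dy":0.004,"dz":0.062,"wx":-0.063,"wy":0.039,"wz":0.07,"claw":0},
  {"dx":0.003,"dy":0.004,"dz":0.062,"wx":-0.063,"wy":0.039,"wz":0.07,"claw":0},
], force=50)

```text
time: 18.15
tool_pos: [593.1, 136.2, 217.7]
tcp_rot: [[0.032, -0.999, -0.004], [-0.999, -0.032, -0.004], [0.004, 0.004, -1.0]]
contact_force: [-0.9, -0.5, 3.6]
opening: 15.6
```

```bash
python3 - <<'E'
from mv import *
log(); s=manip.read_state(); R0=np.array(s["tcp_rot"]); print(R0.round(3).tolist(), R0.T@(R(np.radians(FY))@np.array([-.097,0,0])))
crop("side",205,110,355,285,4.5,"s16.png")
E
```

```text
{'time': 18.2, 'qpos': [6.7, 40.2, 100.6, -0.3, 39.5, 95.2], 'tool_pos': [593.1, 136.2, 217.7], 'contact_force': [-0.9, -0.5, 3.6], 'opening': 15.6}
[[0.032, -0.999, -0.004], [-0.999, -0.032, -0.004], [0.004, 0.004, -1.0]] [0.00110059 0.09699297 0.00038998]
```

View pics/s16.png

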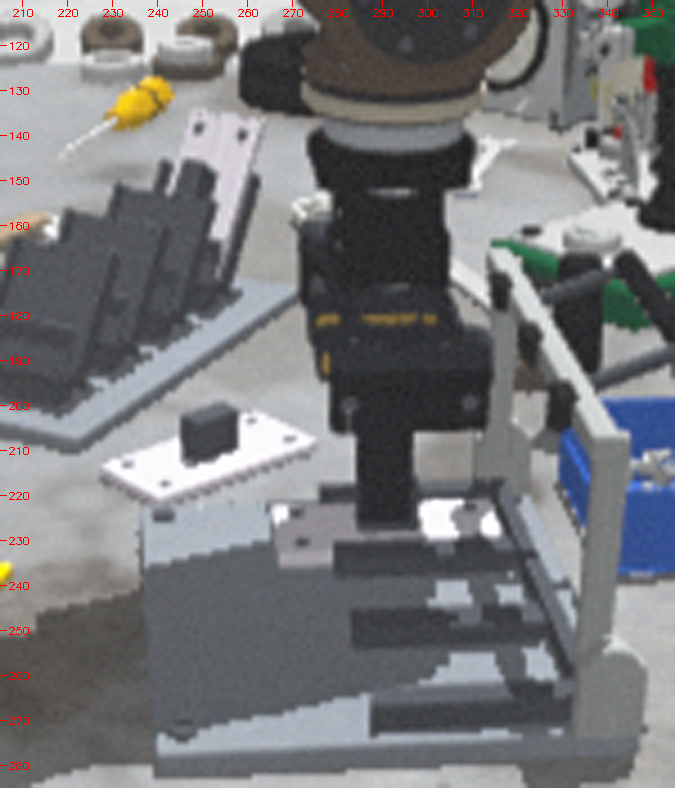

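carry_out([
  {"dx":0,"dy":0.015,"dz":0,"wx":0,"wy":0,"wz":0,"claw":0},
  {"dx":0,"dy":0.03,"dz":0,"wx":0,"wy":0,"wz":0,"claw":0},
  {"dx":0,"dy":0.045,"dz":0,"wx":0,"wy":0,"wz":0,"claw":0},
  {"dx":0,"dy":0.06,"dz":0,"wx":0,"wy":0,"wz":0,"claw":0},
  {"dx":0.001,"dy":0.075,"dz":0,"wx":0,"wy":0,"wz":0,"claw":0},
  {"dx":0.001,"dy":0.09,"dz":0,"wx":0,"wy":0,"wz":0,"claw":0},
  {"dx":0.001,"dy":0.097,"dz":0,"wx":0,"wy":0,"wz":0,"claw":0},
  {"dx":0.001,"dy":0.097,"dz":0,"wx":0,"wy":0,"wz":0,"claw":0},
], force=50)

```text
time: 19.2
tool_pos: [496.1, 132.1, 218.2]
tcp_rot: [[0.032, -0.999, -0.004], [-0.999, -0.032, -0.004], [0.004, 0.004, -1.0]]
contact_force: [-0.8, 0.7, -1.6]
opening: 15.7
```

```bash
python3 - <<'E'
from mv import *
log()
crop("side",205,110,355,285,4.5,"s17.png")
E
```

```text
{'time': 19.2, 'qpos': [7.6, 35.2, 114.3, -0.4, 30.7, 96.1], 'tool_pos': [496.1, 132.1, 218.2], 'contact_force': [-0.8, 0.7, -1.6], 'opening': 15.7}
```

View pics/s17.png

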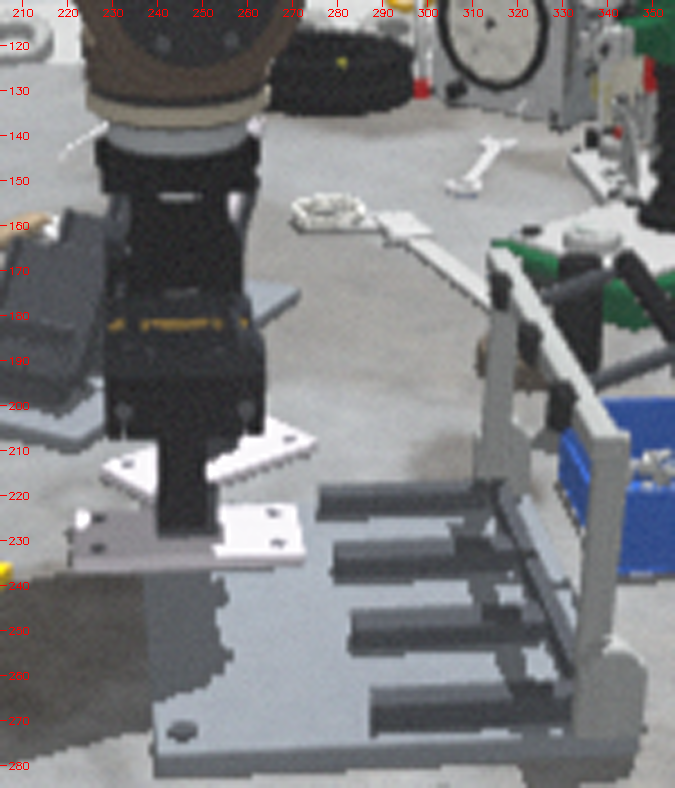

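carry_out([
  {"dx":0,"dy":0,"dz":-0.02,"wx":0,"wy":0,"wz":0,"claw":0},
  {"dx":0,"dy":0,"dz":-0.06,"wx":0,"wy":0,"wz":0,"claw":0},
  {"dx":0,"dy":0,"dz":-0.11,"wx":0,"wy":0,"wz":0,"claw":0},
  {"dx":0,"dy":0,"dz":-0.15,"wx":0,"wy":0,"wz":0,"claw":0},
  {"dx":0,"dy":0,"dz":-0.15,"wx":0,"wy":0,"wz":0,"claw":0},
], force=50)

```text
time: 19.88
tool_pos: [497.4, 132.7, 370.9]
tcp_rot: [[0.032, -0.999, 0.003], [-0.999, -0.032, -0.003], [0.004, -0.003, -1.0]]
contact_force: [-0.2, -0.3, -3.0]
opening: 15.5
```

```bash
python3 - <<'E'
from mv import *
log()
delta(slot(1,(-10.7,0,150)),placeR(),off=190)
P=slot(1,(-10.7,0,150)); P[2]+=70; delta(P,placeR(),off=190)
E
```

```text
{'time': 19.9, 'qpos': [7.6, 21.6, 107.0, -0.3, 51.3, 95.9], 'tool_pos': [497.4, 132.7, 370.9], 'contact_force': [-0.2, -0.3, -3.0], 'opening': 15.5}
t=19.88 rows>=7.3  {'dx': -0.2223, 'dy': 0.0675, 'dz': 0.1039, 'wx': 0.8725, 'wy': -0.4915, 'wz': -0.9341}
t=19.88 rows>=7.3  {'dx': -0.2221, 'dy': 0.0674, 'dz': 0.0339, 'wx': 0.8725, 'wy': -0.4915, 'wz': -0.9341}
```

carry_out([
  {"dx":-0.222,"dy":0.067,"dz":0,"wx":0.872,"wy":-0.491,"wz":-0.934,"claw":0},
  {"dx":-0.222,"dy":0.067,"dz":0,"wx":0.872,"wy":-0.491,"wz":-0.934,"claw":0},
  {"dx":-0.222,"dy":0.067,"dz":0,"wx":0.872,"wy":-0.491,"wz":-0.934,"claw":0},
  {"dx":-0.222,"dy":0.067,"dz":0,"wx":0.872,"wy":-0.491,"wz":-0.934,"claw":0},
  {"dx":-0.222,"dy":0.067,"dz":0,"wx":0.872,"wy":-0.491,"wz":-0.934,"claw":0},
  {"dx":-0.222,"dy":0.067,"dz":0.034,"wx":0.872,"wy":-0.491,"wz":-0.934,"claw":0},
  {"dx":-0.222,"dy":0.067,"dz":0.034,"wx":0.872,"wy":-0.491,"wz":-0.934,"claw":0},
  {"dx":-0.222,"dy":0.067,"dz":0.034,"wx":0.872,"wy":-0.491,"wz":-0.934,"claw":0},
], force=50)

```text
time: 20.88
tool_pos: [421.3, 354.3, 343.5]
tcp_rot: [[0.74, -0.568, 0.36], [-0.66, -0.506, 0.556], [-0.134, -0.649, -0.749]]
contact_force: [-0.8, 0.8, -2.9]
opening: 15.9
```

```bash
python3 - <<'E'
from mv import *
log()
delta(slot(1,(-10.7,0,150)),placeR(),off=190)
E
```

```text
{'time': 20.9, 'qpos': [30.7, 24.3, 112.0, 73.2, 17.9, 8.8], 'tool_pos': [421.3, 354.3, 343.5], 'contact_force': [-0.8, 0.8, -2.9], 'opening': 15.9}
t=20.88 rows>=1.8  {'dx': 0.0129, 'dy': 0.0503, 'dz': 0.0576, 'wx': 0.2306, 'wy': -0.065, 'wz': -0.239}
```

carry_out([
  {"dx":0.013,"dy":0.01,"dz":0.01,"wx":0.231,"wy":-0.065,"wz":-0.239,"claw":0},
  {"dx":0.013,"dy":0.01,"dz":0.01,"wx":0.231,"wy":-0.065,"wz":-0.239,"claw":0},
  {"dx":0.013,"dy":0.03,"dz":0.03,"wx":0.231,"wy":-0.065,"wz":-0.239,"claw":0},
  {"dx":0.013,"dy":0.05,"dz":0.058,"wx":0.231,"wy":-0.065,"wz":-0.239,"claw":0},
  {"dx":0.013,"dy":0.05,"dz":0.058,"wx":0.231,"wy":-0.065,"wz":-0.239,"claw":0},
  {"dx":0.013,"dy":0.05,"dz":0.058,"wx":0.231,"wy":-0.065,"wz":-0.239,"claw":0},
], force=50)

```text
time: 21.62
tool_pos: [423.2, 352.5, 263.5]
tcp_rot: [[0.867, -0.289, 0.405], [-0.497, -0.501, 0.709], [-0.002, -0.816, -0.578]]
contact_force: [-0.6, 0.0, -2.6]
opening: 15.4
```

```bash
python3 - <<'E'
from mv import *
log();inslot(1)
delta(slot(1,(-10.7,0,84)),placeR(),off=190)
checkpic(1,"s18.png",d=8.2)
E
```

```text
{'time': 21.6, 'qpos': [29.3, 32.9, 117.5, 127.5, 32.0, -61.1], 'tool_pos': [423.2, 352.5, 263.5], 'contact_force': [-0.6, 0.0, -2.6], 'opening': 15.4}
tip in slot 1 [ -9.1   0.  147. ] force in slot axes [ 1.2  0.6 -2.3]
t=21.62 rows>=1.0  {'dx': -0.0, 'dy': 0.064, 'dz': -0.0012, 'wx': 0.0056, 'wy': 0.0009, 'wz': -0.0023}
```

View pics/s18.png

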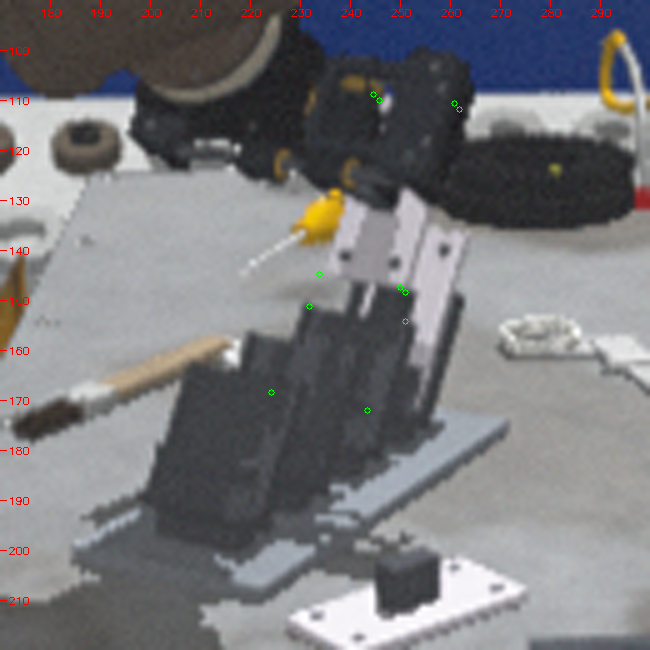

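carry_out([
  {"dx":0,"dy":0.015,"dz":-0.001,"wx":0.006,"wy":0.001,"wz":-0.002,"claw":0},
  {"dx":0,"dy":0.03,"dz":-0.001,"wx":0.006,"wy":0.001,"wz":-0.002,"claw":0},
  {"dx":0,"dy":0.045,"dz":-0.001,"wx":0.006,"wy":0.001,"wz":-0.002,"claw":0},
  {"dx":0,"dy":0.06,"dz":-0.001,"wx":0.006,"wy":0.001,"wz":-0.002,"claw":0},
  {"dx":0,"dy":0.064,"dz":-0.001,"wx":0.006,"wy":0.001,"wz":-0.002,"claw":0},
  {"dx":0,"dy":0.064,"dz":-0.001,"wx":0.006,"wy":0.001,"wz":-0.002,"claw":0},
], force=50)

```text
time: 22.42
tool_pos: [404.8, 320.1, 213.3]
tcp_rot: [[0.868, -0.284, 0.408], [-0.497, -0.496, 0.712], [-0.0, -0.821, -0.572]]
contact_force: [1.2, -0.3, -1.8]
opening: 15.9
```

```bash
python3 - <<'E'
from mv import *
log();inslot(1)
delta(slot(1,(-10.7,0,66)),placeR(),off=190)
E
```

```text
{'time': 22.4, 'qpos': [26.8, 37.4, 123.6, 135.7, 40.2, -73.9], 'tool_pos': [404.8, 320.1, 213.3], 'contact_force': [1.2, -0.3, -1.8], 'opening': 15.9}
tip in slot 1 [-10.9  -0.2  86. ] force in slot axes [ 1.3 -1.2 -1.3]
t=22.43 rows>=0.3  {'dx': -0.0002, 'dy': 0.0195, 'dz': 0.0001, 'wx': -0.0024, 'wy': 0.0001, 'wz': 0.0}
```

carry_out([
  {"dx":0,"dy":0.006,"dz":0,"wx":-0.002,"wy":0,"wz":0,"claw":0},
  {"dx":0,"dy":0.012,"dz":0,"wx":-0.002,"wy":0,"wz":0,"claw":0},
  {"dx":0,"dy":0.018,"dz":0,"wx":-0.002,"wy":0,"wz":0,"claw":0},
  {"dx":0,"dy":0.018,"dz":0,"wx":-0.002,"wy":0,"wz":0,"claw":0},
], force=50)

```text
time: 22.92
tool_pos: [399.6, 310.9, 198.0]
tcp_rot: [[0.868, -0.286, 0.407], [-0.497, -0.498, 0.711], [-0.001, -0.819, -0.574]]
contact_force: [-1.1, 0.4, -1.9]
opening: 15.4
```

```bash
python3 - <<'E'
from mv import *
log();inslot(1)
delta(slot(1,(-10.7,0,55)),placeR(),off=190)
E
```

```text
{'time': 22.9, 'qpos': [26.1, 39.1, 125.1, 137.2, 42.5, -76.9], 'tool_pos': [399.6, 310.9, 198.0], 'contact_force': [-1.1, 0.4, -1.9], 'opening': 15.4}
tip in slot 1 [-10.8  -0.2  66.9] force in slot axes [ 0.9  1.2 -1.6]
t=22.93 rows>=0.2  {'dx': -0.0003, 'dy': 0.012, 'dz': 0.0001, 'wx': 0.0006, 'wy': 0.0002, 'wz': -0.0006}
```

Past the lip without contact; seat it.

carry_out([
  {"dx":0,"dy":0.004,"dz":0,"wx":0,"wy":0,"wz":0,"claw":0},
  {"dx":0,"dy":0.008,"dz":0,"wx":0,"wy":0,"wz":0,"claw":0},
  {"dx":0,"dy":0.012,"dz":0,"wx":0,"wy":0,"wz":0,"claw":0},
  {"dx":0,"dy":0.015,"dz":0,"wx":0,"wy":0,"wz":0,"claw":0},
  {"dx":0,"dy":0.015,"dz":0,"wx":0,"wy":0,"wz":0,"claw":0},
], force=50)

```text
time: 23.55
tool_pos: [396.1, 304.5, 187.7]
tcp_rot: [[0.869, -0.279, 0.409], [-0.495, -0.492, 0.716], [0.002, -0.825, -0.565]]
contact_force: [-2.3, 7.5, 17.8]
opening: 15.7
```

```bash
python3 - <<'E'
from mv import *
log();inslot(1)
E
```

```text
{'time': 23.6, 'qpos': [25.5, 40.4, 126.3, 138.4, 45.1, -79.4], 'tool_pos': [396.1, 304.5, 187.7], 'contact_force': [-2.3, 7.5, 17.8], 'opening': 15.7}
tip in slot 1 [-10.8  -0.3  56.4] force in slot axes [-5.9  5.7 17.7]
```

carry_out([
  {"dx":0,"dy":0,"dz":0,"wx":0,"wy":0,"wz":0,"claw":35},
  {"dx":0,"dy":0,"dz":0,"wx":0,"wy":0,"wz":0,"claw":35},
  {"dx":0,"dy":0,"dz":0,"wx":0,"wy":0,"wz":0,"claw":35},
  {"dx":0,"dy":0,"dz":-0.03,"wx":0,"wy":0,"wz":0,"claw":35},
  {"dx":0,"dy":-0.01,"dz":-0.07,"wx":0,"wy":0,"wz":0,"claw":35},
  {"dx":0,"dy":-0.05,"dz":-0.1,"wx":0,"wy":0,"wz":0,"claw":35},
  {"dx":0,"dy":-0.1,"dz":-0.1,"wx":0,"wy":0,"wz":0,"claw":35},
  {"dx":0,"dy":-0.14,"dz":-0.1,"wx":0,"wy":0,"wz":0,"claw":35},
], force=50)

```text
time: 24.55
tool_pos: [394.3, 302.0, 361.6]
tcp_rot: [[0.868, -0.278, 0.411], [-0.496, -0.491, 0.716], [0.003, -0.825, -0.564]]
contact_force: [0.6, 0.4, -1.0]
opening: 33.3
```

```bash
python3 - <<'E'
from mv import *
log();crop("side",180,110,290,230,6,"s19.png")
crop("top",100,150,300,290,4,"t19.png")
E
```

```text
{'time': 24.6, 'qpos': [25.3, 19.7, 120.1, 107.9, 29.7, -42.1], 'tool_pos': [394.3, 302.0, 361.6], 'contact_force': [0.6, 0.4, -1.0], 'opening': 33.3}
```

View pics/s19.png

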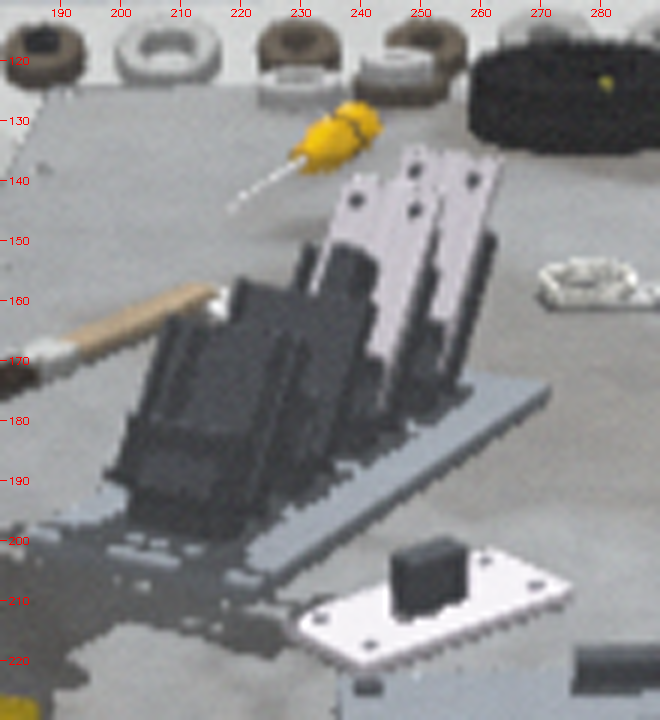

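View pics/t19.png

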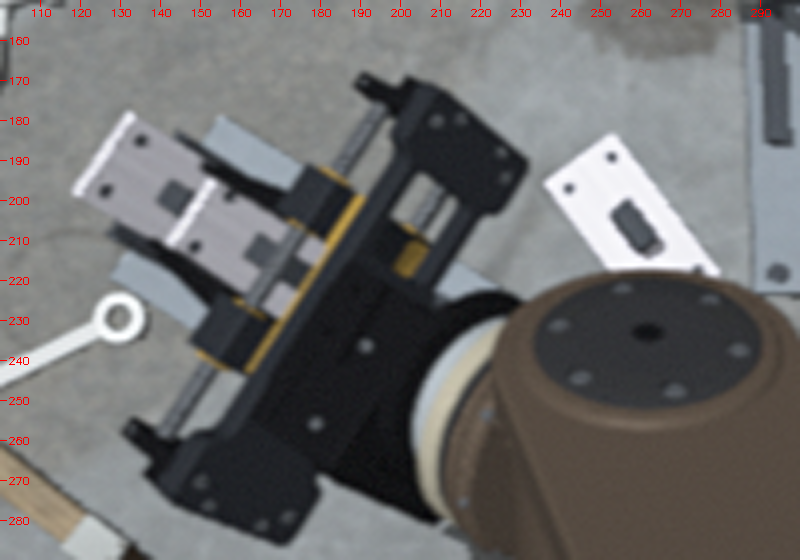

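```bash
python3 - <<'E'
from mv import *
c=[(236.5,195.5),(253.3,183.5),(280.3,219.2),(263.7,231.5)]
P=np.array([atz("top",u-.5,v-.5,8) for u,v in c]); print(P.round(1).tolist()); print("mean",P.mean(0)); 
ax=(P[0]+P[1]-P[2]-P[3])/2; print("len",np.linalg.norm(ax),"head",np.degrees(np.arctan2(ax[1],ax[0])), "wid",np.linalg.norm((P[1]+P[2]-P[0]-P[3])/2))
# side corners (s19): left(229.5,214.5) near bottom(241.5,221) right(276,207.5) far(263,201.5)
Q=np.array([atz("side",u-.5,v-.5,8) for u,v in [(229.5,213.5),(241.5,220.3),(275.5,207),(262,200.5)]]); print(Q.round(1).tolist(),Q.mean(0))
a2=(Q[2]+Q[3]-Q[0]-Q[1])/2; print(np.degrees(np.arctan2(a2[1],a2[0])),np.linalg.norm(a2))
m=manip.outline_of("side","plate_d"); print([(round(x["score"],2),x["centre"]) for x in m])
print("block top center top",atz("top",260-.5,205-.5,32), "side bottom block", atz("side",252.5,212-.5,8))
E
```

```text
[[536.1, 302.0, 8.0], [566.8, 262.8, 8.0], [482.4, 195.9, 8.0], [452.1, 234.5, 8.0]]
mean [509.33326138 248.80251306   8.        ]
len 107.74551895238884 head 38.6002491933823 wid 49.440575416195635
[[458.4, 231.0, 8.0], [487.3, 193.2, 8.0], [570.2, 264.6, 8.0], [538.3, 305.6, 8.0]] [513.52908287 248.59031693   8.        ]
41.878100952175984 109.31942209095155
[(0.91, [244.3, 149.9]), (0.9, [250.5, 210.4]), (0.83, [177.1, 241.9]), (0.54, [255.3, 141.6])]
block top center top [511.30510098 245.41187762  32.        ] side bottom block [514.48319553 237.49453563   8.        ]
```

```bash
python3 - <<'E'
from mv import *
delta((511.3,248.7,90),down(-50.5),off=190)
E
```

```text
t=24.70 rows>=5.5  {'dx': 0.1281, 'dy': 0.0606, 'dz': 0.0553, 'wx': -0.9619, 'wy': 0.1738, 'wz': 0.3369}
```

carry_out([
  {"dx":0.128,"dy":0.061,"dz":0.0,"wx":-0.962,"wy":0.174,"wz":0.337,"claw":42},
  {"dx":0.128,"dy":0.061,"dz":0.0,"wx":-0.962,"wy":0.174,"wz":0.337,"claw":42},
  {"dx":0.128,"dy":0.061,"dz":0.02,"wx":-0.962,"wy":0.174,"wz":0.337,"claw":42},
  {"dx":0.128,"dy":0.061,"dz":0.055,"wx":-0.962,"wy":0.174,"wz":0.337,"claw":42},
  {"dx":0.128,"dy":0.061,"dz":0.055,"wx":-0.962,"wy":0.174,"wz":0.337,"claw":42},
  {"dx":0.128,"dy":0.061,"dz":0.055,"wx":-0.962,"wy":0.174,"wz":0.337,"claw":42},
  {"dx":0.128,"dy":0.061,"dz":0.055,"wx":-0.962,"wy":0.174,"wz":0.337,"claw":42},
])

```text
time: 25.58
tool_pos: [510.2, 247.6, 277.5]
tcp_rot: [[0.662, -0.748, 0.042], [-0.749, -0.659, 0.074], [-0.027, -0.08, -0.996]]
contact_force: [-0.8, -0.1, -1.0]
opening: 39.9
```

```bash
python3 - <<'E'
from mv import *
log();crop("side",200,110,310,230,6,"s20.png")
crop("top",200,150,320,260,5,"t20.png")
delta((511.3,248.7,14),down(-50.5),off=190)
E
```

```text
{'time': 25.6, 'qpos': [18.7, 32.3, 105.5, 5.2, 38.6, 63.4], 'tool_pos': [510.2, 247.6, 277.5], 'contact_force': [-0.8, -0.1, -1.0], 'opening': 39.9}
t=25.68 rows>=1.2  {'dx': 0.0022, 'dy': 0.0051, 'dz': 0.0737, 'wx': -0.0837, 'wy': 0.0294, 'wz': 0.0351}
```

View pics/s20.png

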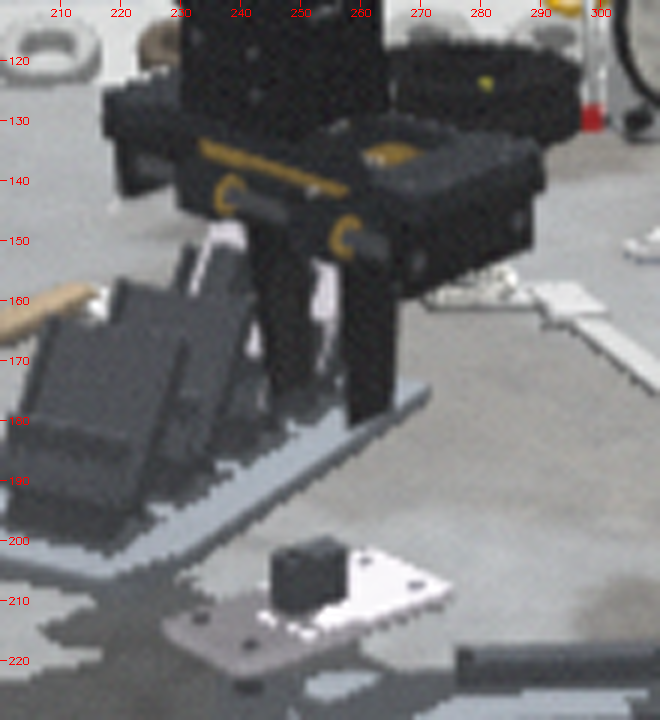

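View pics/t20.png

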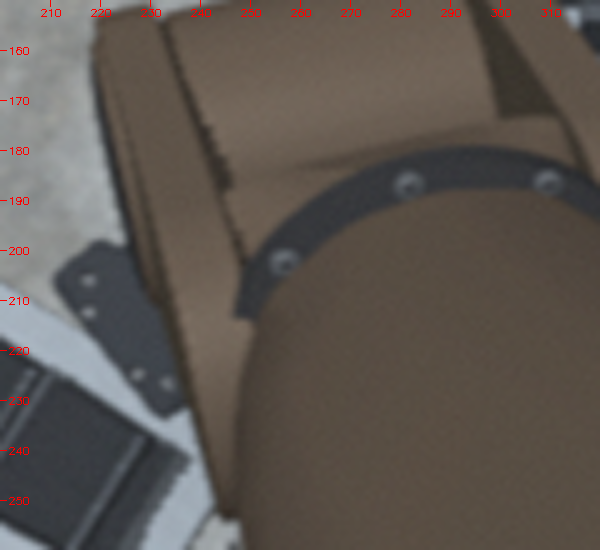

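carry_out([
  {"dx":0.002,"dy":0.005,"dz":0.015,"wx":-0.084,"wy":0.029,"wz":0.035,"claw":42},
  {"dx":0.002,"dy":0.005,"dz":0.03,"wx":-0.084,"wy":0.029,"wz":0.035,"claw":42},
  {"dx":0.002,"dy":0.005,"dz":0.05,"wx":-0.084,"wy":0.029,"wz":0.035,"claw":42},
  {"dx":0.002,"dy":0.005,"dz":0.074,"wx":-0.084,"wy":0.029,"wz":0.035,"claw":42},
  {"dx":0.002,"dy":0.005,"dz":0.074,"wx":-0.084,"wy":0.029,"wz":0.035,"claw":42},
])

```text
time: 26.3
tool_pos: [510.8, 248.8, 201.8]
tcp_rot: [[0.637, -0.77, -0.003], [-0.77, -0.638, 0.002], [-0.004, 0.001, -1.0]]
contact_force: [0.5, 0.0, -0.4]
opening: 40.1
```

```bash
python3 - <<'E'
from mv import *
log();crop("side",200,110,310,230,6,"s21.png")
delta((511.3,248.7,14),down(-50.5),off=190)
E
```

```text
{'time': 26.3, 'qpos': [19.3, 39.5, 106.9, 0.3, 33.7, 69.4], 'tool_pos': [510.8, 248.8, 201.8], 'contact_force': [0.5, 0.0, -0.4], 'opening': 40.1}
t=26.35 rows>=0.0  {'dx': 0.0003, 'dy': -0.0001, 'dz': -0.0011, 'wx': 0.0003, 'wy': 0.0027, 'wz': 0.0015}
```

View pics/s21.png

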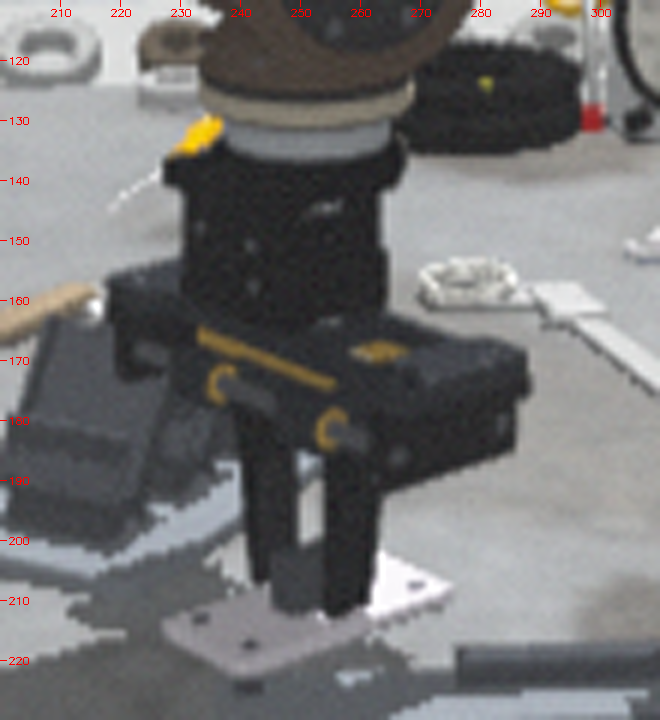

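carry_out([
  {"dx":0,"dy":0,"dz":-0.001,"wx":0,"wy":0,"wz":0,"claw":0},
  {"dx":0,"dy":0,"dz":-0.001,"wx":0,"wy":0,"wz":0,"claw":0},
  {"dx":0,"dy":0,"dz":-0.001,"wx":0,"wy":0,"wz":0,"claw":0},
  {"dx":0,"dy":0,"dz":-0.001,"wx":0,"wy":0,"wz":0,"claw":0},
  {"dx":0,"dy":0,"dz":-0.001,"wx":0,"wy":0,"wz":0,"claw":0},
], force=50)

```text
time: 26.98
tool_pos: [511.1, 248.9, 204.5]
tcp_rot: [[0.637, -0.771, -0.001], [-0.771, -0.637, 0.002], [-0.003, -0.001, -1.0]]
contact_force: [-1.6, 0.4, 7.3]
opening: 15.6
```

```bash
python3 - <<'E'
from mv import *
log()
crop("side",200,110,310,230,6,"s22.png")
E
```

```text
{'time': 27.0, 'qpos': [19.3, 39.2, 106.9, 0.3, 34.0, 69.5], 'tool_pos': [511.1, 248.9, 204.5], 'contact_force': [-1.6, 0.4, 7.3], 'opening': 15.6}
```

View pics/s22.png

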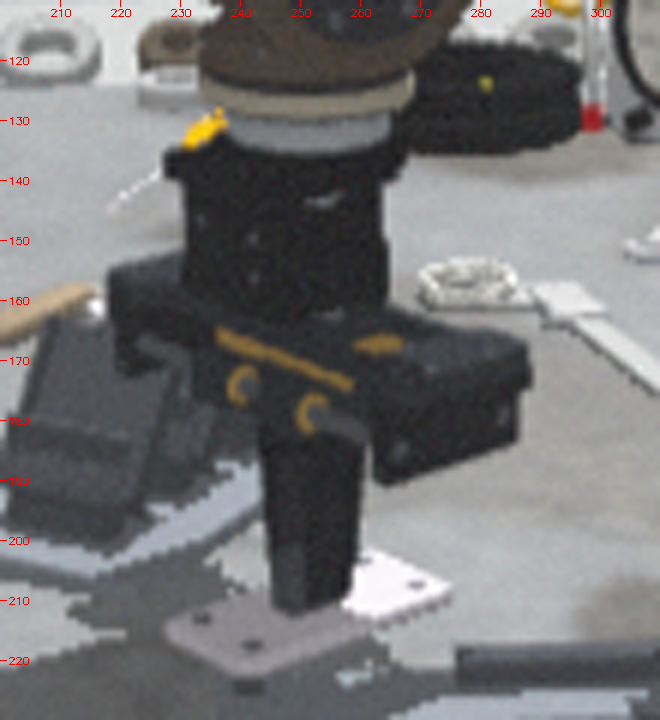

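carry_out([
  {"dx":0,"dy":0,"dz":-0.02,"wx":0,"wy":0,"wz":0,"claw":0},
  {"dx":0,"dy":0,"dz":-0.06,"wx":0,"wy":0,"wz":0,"claw":0},
  {"dx":0,"dy":0,"dz":-0.11,"wx":0,"wy":0,"wz":0,"claw":0},
  {"dx":0,"dy":0,"dz":-0.16,"wx":0,"wy":0,"wz":0,"claw":0},
  {"dx":0,"dy":0,"dz":-0.165,"wx":0,"wy":0,"wz":0,"claw":0},
], force=50)

```text
time: 27.65
tool_pos: [511.3, 248.6, 372.7]
tcp_rot: [[0.637, -0.77, 0.004], [-0.77, -0.637, 0.004], [-0.001, -0.006, -1.0]]
contact_force: [-0.2, -0.4, -2.3]
opening: 15.5
```

```bash
python3 - <<'E'
from mv import *
log()
# d=6.5 -> tip x = 5.5-8-6.5 = -9
delta(slot(2,(-9,0,150)),placeR(),off=190)
P=slot(2,(-9,0,150)); P[2]+=70; delta(P,placeR(),off=190)
E
```

```text
{'time': 27.6, 'qpos': [19.2, 25.5, 99.6, 0.2, 54.6, 69.5], 'tool_pos': [511.3, 248.6, 372.7], 'contact_force': [-0.2, -0.4, -2.3], 'opening': 15.5}
t=27.65 rows>=5.4  {'dx': -0.1166, 'dy': 0.0545, 'dz': 0.1074, 'wx': 0.9433, 'wy': -0.1727, 'wz': -0.331}
t=27.65 rows>=5.4  {'dx': -0.1167, 'dy': 0.0541, 'dz': 0.0374, 'wx': 0.9433, 'wy': -0.1727, 'wz': -0.331}
```

carry_out([
  {"dx":-0.117,"dy":0.054,"dz":0,"wx":0.943,"wy":-0.173,"wz":-0.331,"claw":0},
  {"dx":-0.117,"dy":0.054,"dz":0,"wx":0.943,"wy":-0.173,"wz":-0.331,"claw":0},
  {"dx":-0.117,"dy":0.054,"dz":0,"wx":0.943,"wy":-0.173,"wz":-0.331,"claw":0},
  {"dx":-0.117,"dy":0.054,"dz":0,"wx":0.943,"wy":-0.173,"wz":-0.331,"claw":0},
  {"dx":-0.117,"dy":0.054,"dz":0,"wx":0.943,"wy":-0.173,"wz":-0.331,"claw":0},
  {"dx":-0.117,"dy":0.054,"dz":0,"wx":0.943,"wy":-0.173,"wz":-0.331,"claw":0},
  {"dx":-0.117,"dy":0.054,"dz":0.037,"wx":0.943,"wy":-0.173,"wz":-0.331,"claw":0},
  {"dx":-0.117,"dy":0.054,"dz":0.037,"wx":0.943,"wy":-0.173,"wz":-0.331,"claw":0},
], force=50)

```text
time: 28.65
tool_pos: [393.2, 305.9, 343.0]
tcp_rot: [[0.87, -0.332, 0.364], [-0.491, -0.529, 0.692], [-0.038, -0.781, -0.623]]
contact_force: [0.1, 0.3, -1.8]
opening: 15.6
```

```bash
python3 - <<'E'
from mv import *
log();inslot(2)
delta(slot(2,(-9,0,150)),placeR(),off=190)
E
```

```text
{'time': 28.6, 'qpos': [25.8, 21.4, 120.2, 102.8, 28.5, -36.5], 'tool_pos': [393.2, 305.9, 343.0], 'contact_force': [0.1, 0.3, -1.8], 'opening': 15.6}
tip in slot 2 [-53.8   8.1 202.3] force in slot axes [ 1.2  0.1 -1.3]
t=28.65 rows>=1.2  {'dx': 0.0057, 'dy': 0.0612, 'dz': 0.0482, 'wx': 0.0629, 'wy': 0.0277, 'wz': -0.0266}
```

carry_out([
  {"dx":0.006,"dy":0.0,"dz":0.025,"wx":0.063,"wy":0.028,"wz":-0.027,"claw":0},
  {"dx":0.006,"dy":0.02,"dz":0.048,"wx":0.063,"wy":0.028,"wz":-0.027,"claw":0},
  {"dx":0.006,"dy":0.04,"dz":0.048,"wx":0.063,"wy":0.028,"wz":-0.027,"claw":0},
  {"dx":0.006,"dy":0.06,"dz":0.048,"wx":0.063,"wy":0.028,"wz":-0.027,"claw":0},
  {"dx":0.006,"dy":0.06,"dz":0.048,"wx":0.063,"wy":0.028,"wz":-0.027,"claw":0},
  {"dx":0.006,"dy":0.06,"dz":0.048,"wx":0.063,"wy":0.028,"wz":-0.027,"claw":0},
], force=50)

```text
time: 29.4
tool_pos: [396.2, 304.6, 266.0]
tcp_rot: [[0.868, -0.285, 0.407], [-0.497, -0.498, 0.71], [0.0, -0.819, -0.574]]
contact_force: [0.2, 0.0, -2.0]
opening: 15.7
```

```bash
python3 - <<'E'
from mv import *
log();inslot(2)
delta(slot(2,(-9,0,84)),placeR(),off=190)
checkpic(2,"s23.png",d=6.5)
E
```

```text
{'time': 29.4, 'qpos': [25.6, 30.4, 124.3, 128.0, 36.2, -65.7], 'tool_pos': [396.2, 304.6, 266.0], 'contact_force': [0.2, 0.0, -2.0], 'opening': 15.7}
tip in slot 2 [ -8.9  -0.6 151.2] force in slot axes [ 1.3 -0.1 -1.6]
t=29.40 rows>=1.1  {'dx': -0.0005, 'dy': 0.0673, 'dz': -0.0001, 'wx': 0.0007, 'wy': -0.0004, 'wz': 0.0}
```

View pics/s23.png

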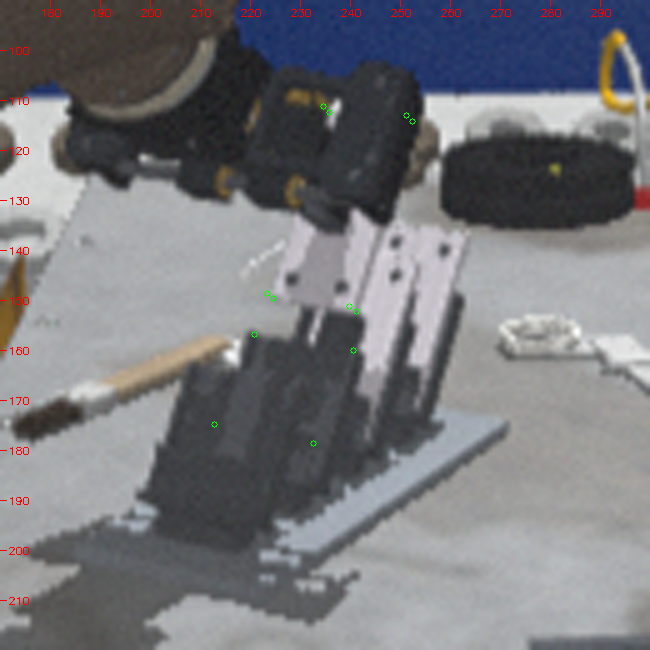

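carry_out([
  {"dx":0,"dy":0.015,"dz":0,"wx":0,"wy":0,"wz":0,"claw":0},
  {"dx":0,"dy":0.03,"dz":0,"wx":0,"wy":0,"wz":0,"claw":0},
  {"dx":0,"dy":0.045,"dz":0,"wx":0,"wy":0,"wz":0,"claw":0},
  {"dx":0,"dy":0.06,"dz":0,"wx":0,"wy":0,"wz":0,"claw":0},
  {"dx":0,"dy":0.067,"dz":0,"wx":0,"wy":0,"wz":0,"claw":0},
  {"dx":0,"dy":0.067,"dz":0,"wx":0,"wy":0,"wz":0,"claw":0},
], force=50)

```text
time: 30.2
tool_pos: [377.4, 271.5, 211.5]
tcp_rot: [[0.868, -0.285, 0.407], [-0.497, -0.498, 0.711], [0.001, -0.819, -0.574]]
contact_force: [-0.4, 0.4, -1.8]
opening: 15.7
```

```bash
python3 - <<'E'
from mv import *
log();inslot(2)
delta(slot(2,(-9,0,66)),placeR(),off=190)
E
```

```text
{'time': 30.2, 'qpos': [22.4, 36.5, 130.5, 135.0, 45.2, -78.8], 'tool_pos': [377.4, 271.5, 211.5], 'contact_force': [-0.4, 0.4, -1.8], 'opening': 15.7}
tip in slot 2 [-8.9 -0.7 84.7] force in slot axes [ 1.2  0.5 -1.4]
t=30.20 rows>=0.3  {'dx': -0.0006, 'dy': 0.0187, 'dz': -0.0001, 'wx': 0.0, 'wy': -0.0004, 'wz': 0.0004}
```

carry_out([
  {"dx":-0.0005,"dy":0.006,"dz":0,"wx":0,"wy":0,"wz":0,"claw":0},
  {"dx":-0.0005,"dy":0.012,"dz":0,"wx":0,"wy":0,"wz":0,"claw":0},
  {"dx":-0.0005,"dy":0.018,"dz":0,"wx":0,"wy":0,"wz":0,"claw":0},
  {"dx":-0.0005,"dy":0.018,"dz":0,"wx":0,"wy":0,"wz":0,"claw":0},
], force=50)

```text
time: 30.7
tool_pos: [371.7, 262.5, 196.3]
tcp_rot: [[0.868, -0.286, 0.407], [-0.497, -0.498, 0.71], [-0.0, -0.819, -0.574]]
contact_force: [-0.3, -0.7, -1.9]
opening: 16.0
```

```bash
python3 - <<'E'
from mv import *
log();inslot(2)
E
```

```text
{'time': 30.7, 'qpos': [21.5, 38.5, 132.1, 136.4, 47.9, -82.1], 'tool_pos': [371.7, 262.5, 196.3], 'contact_force': [-0.3, -0.7, -1.9], 'opening': 16.0}
tip in slot 2 [-8.8 -0.2 66.1] force in slot axes [ 0.5 -0.1 -2. ]
```

carry_out([
  {"dx":0,"dy":0.004,"dz":0,"wx":0,"wy":0,"wz":0,"claw":0},
  {"dx":0,"dy":0.008,"dz":0,"wx":0,"wy":0,"wz":0,"claw":0},
  {"dx":0,"dy":0.012,"dz":0,"wx":0,"wy":0,"wz":0,"claw":0},
  {"dx":0,"dy":0.015,"dz":0,"wx":0,"wy":0,"wz":0,"claw":0},
  {"dx":0,"dy":0.015,"dz":0,"wx":0,"wy":0,"wz":0,"claw":0},
], force=50)

```text
time: 31.32
tool_pos: [368.5, 256.5, 186.9]
tcp_rot: [[0.869, -0.274, 0.412], [-0.495, -0.488, 0.719], [0.004, -0.829, -0.56]]
contact_force: [-5.0, 9.0, 34.2]
opening: 15.9
```

```bash
python3 - <<'E'
from mv import *
log();inslot(2)
E
```

```text
{'time': 31.3, 'qpos': [20.8, 40.0, 133.2, 137.3, 50.8, -84.7], 'tool_pos': [368.5, 256.5, 186.9], 'contact_force': [-5.0, 9.0, 34.2], 'opening': 15.9}
tip in slot 2 [-9.  -0.4 57.8] force in slot axes [-15.3   8.8  31.1]
```

carry_out([
  {"dx":0,"dy":0,"dz":0,"wx":0,"wy":0,"wz":0,"claw":35},
  {"dx":0,"dy":0,"dz":0,"wx":0,"wy":0,"wz":0,"claw":35},
  {"dx":0,"dy":0,"dz":0,"wx":0,"wy":0,"wz":0,"claw":35},
  {"dx":0,"dy":0,"dz":-0.03,"wx":0,"wy":0,"wz":0,"claw":35},
  {"dx":0,"dy":-0.01,"dz":-0.07,"wx":0,"wy":0,"wz":0,"claw":35},
  {"dx":0,"dy":-0.05,"dz":-0.08,"wx":0,"wy":0,"wz":0,"claw":35},
  {"dx":0,"dy":-0.1,"dz":-0.08,"wx":0,"wy":0,"wz":0,"claw":35},
  {"dx":0,"dy":-0.16,"dz":-0.08,"wx":0,"wy":0,"wz":0,"claw":35},
], force=50)

```text
time: 32.33
tool_pos: [379.2, 276.6, 364.0]
tcp_rot: [[0.868, -0.276, 0.412], [-0.496, -0.488, 0.718], [0.003, -0.828, -0.561]]
contact_force: [0.2, -0.5, -1.4]
opening: 33.4
```

```bash
python3 - <<'E'
from mv import *
log();crop("side",180,110,290,230,6,"s24.png")
for i in range(3): print(i,(proj("side",np.array([slot(i,(x,y,110)) for x in (6.5,-1.5) for y in (26,-26)]))+.5).round(1).tolist())
delta((695,76,280),down(2.5),off=190)
E
```

```text
{'time': 32.3, 'qpos': [23.0, 17.6, 123.3, 107.6, 31.6, -43.7], 'tool_pos': [379.2, 276.6, 364.0], 'contact_force': [0.2, -0.5, -1.4], 'opening': 33.4}
0 [[246.9, 135.1], [262.6, 137.3], [245.7, 134.1], [261.5, 136.3]]
1 [[236.9, 139.9], [253.0, 142.3], [235.7, 138.9], [251.8, 141.3]]
2 [[226.2, 145.0], [242.6, 147.6], [224.8, 144.0], [241.4, 146.6]]
t=32.38 rows>=6.2  {'dx': 0.3735, 'dy': -0.0714, 'dz': -0.0711, 'wx': -0.9566, 'wy': -0.2809, 'wz': -0.5172}
```

View pics/s24.png

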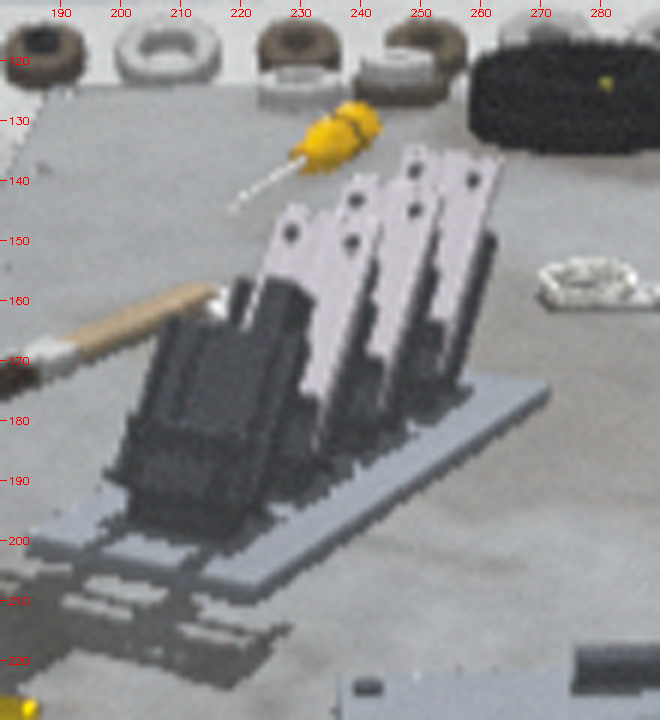

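```bash
python3 - <<'E'
from mv import *
delta((700.5,74.5,430),down(2.3),off=0)
E
```

```text
t=32.38 rows>=6.1  {'dx': 0.3789, 'dy': -0.0389, 'dz': -0.0478, 'wx': -0.957, 'wy': -0.2792, 'wz': -0.514}
```

carry_out([
  {"dx":0.379,"dy":-0.039,"dz":-0.048,"wx":-0.957,"wy":-0.279,"wz":-0.514,"claw":30},
  {"dx":0.379,"dy":-0.039,"dz":-0.048,"wx":-0.957,"wy":-0.279,"wz":-0.514,"claw":30},
  {"dx":0.379,"dy":-0.039,"dz":-0.048,"wx":-0.957,"wy":-0.279,"wz":-0.514,"claw":30},
  {"dx":0.379,"dy":-0.039,"dz":-0.048,"wx":-0.957,"wy":-0.279,"wz":-0.514,"claw":30},
  {"dx":0.379,"dy":-0.039,"dz":-0.048,"wx":-0.957,"wy":-0.279,"wz":-0.514,"claw":30},
  {"dx":0.379,"dy":-0.039,"dz":-0.048,"wx":-0.957,"wy":-0.279,"wz":-0.514,"claw":30},
  {"dx":0.379,"dy":-0.039,"dz":-0.048,"wx":-0.957,"wy":-0.279,"wz":-0.514,"claw":30},
  {"dx":0.379,"dy":-0.039,"dz":-0.048,"wx":-0.957,"wy":-0.279,"wz":-0.514,"claw":30},
])

```text
time: 33.38
tool_pos: [702.3, 72.5, 429.4]
tcp_rot: [[0.999, 0.041, -0.003], [0.041, -0.999, -0.004], [-0.003, 0.004, -1.0]]
contact_force: [-0.6, 0.4, -0.2]
opening: 28.6
```

```bash
python3 - <<'E'
from mv import *
log();crop("side",270,70,370,285,3.6,"s25.png")
delta((700.5,74.5,430),down(2.3),off=0)
print((proj("side",np.array([[700.5,74.5+s*58,160] for s in (-1,1)]))+.5).round(1).tolist())
E
```

```text
{'time': 33.4, 'qpos': [0.6, 33.9, 74.7, -0.2, 71.5, -1.7], 'tool_pos': [702.3, 72.5, 429.4], 'contact_force': [-0.6, 0.4, -0.2], 'opening': 28.6}
t=33.42 rows>=0.1  {'dx': -0.0043, 'dy': -0.0046, 'dz': -0.0004, 'wx': 0.0078, 'wy': 0.0018, 'wz': 0.0009}
[[355.1, 186.4], [342.7, 165.6]]
```

View pics/s25.png

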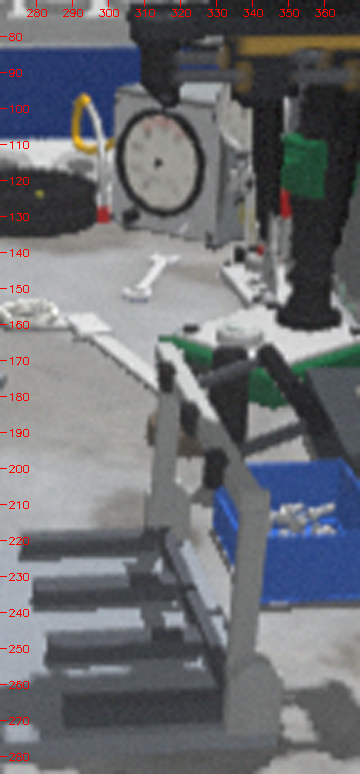

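carry_out([
  {"dx":-0.003,"dy":-0.003,"dz":0.03,"wx":0.008,"wy":0.002,"wz":0,"claw":30},
  {"dx":-0.003,"dy":-0.003,"dz":0.06,"wx":0.008,"wy":0.002,"wz":0,"claw":30},
  {"dx":-0.003,"dy":-0.003,"dz":0.088,"wx":0.008,"wy":0.002,"wz":0,"claw":30},
  {"dx":-0.003,"dy":-0.003,"dz":0.088,"wx":0.008,"wy":0.002,"wz":0,"claw":30},
  {"dx":-0.003,"dy":-0.003,"dz":0.088,"wx":0.008,"wy":0.002,"wz":0,"claw":0},
  {"dx":-0.003,"dy":-0.003,"dz":0.088,"wx":0.008,"wy":0.002,"wz":0,"claw":0},
  {"dx":-0.003,"dy":-0.003,"dz":0.088,"wx":0.008,"wy":0.002,"wz":0,"claw":0},
], force=20)

```text
time: 34.3
tool_pos: [702.1, 72.2, 343.3]
tcp_rot: [[0.999, 0.041, 0.004], [0.041, -0.999, 0.0], [0.004, -0.0, -1.0]]
contact_force: [3.9, -0.1, 5.6]
opening: 12.3
```

```bash
python3 - <<'E'
from mv import *
log();crop("side",270,110,370,285,4.4,"s26.png")
E
```

```text
{'time': 34.3, 'qpos': [0.5, 38.0, 80.4, 0.0, 61.3, -1.9], 'tool_pos': [702.1, 72.2, 343.3], 'contact_force': [3.9, -0.1, 5.6], 'opening': 12.3}
```

View pics/s26.png

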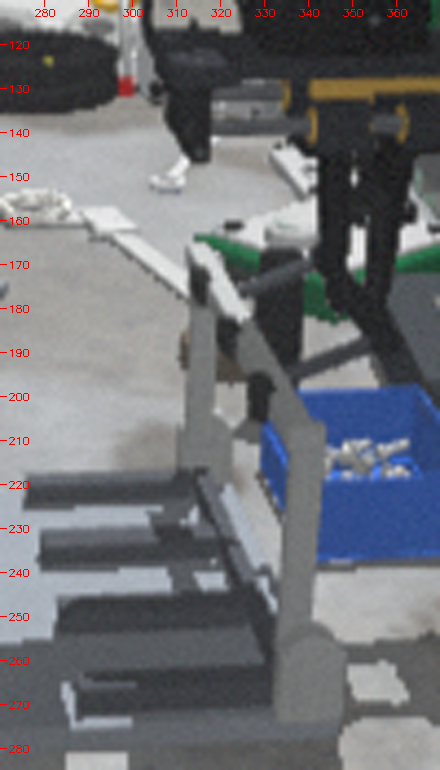

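carry_out([
  {"dx":0,"dy":0,"dz":0,"wx":0,"wy":0,"wz":0,"claw":25},
  {"dx":0,"dy":0,"dz":0.003,"wx":0,"wy":0,"wz":0,"claw":25},
  {"dx":0,"dy":0,"dz":0.006,"wx":0,"wy":0,"wz":0,"claw":25},
  {"dx":0,"dy":0,"dz":0.006,"wx":0,"wy":0,"wz":0,"claw":0},
  {"dx":0,"dy":0,"dz":0.006,"wx":0,"wy":0,"wz":0,"claw":0},
  {"dx":0,"dy":0,"dz":0.006,"wx":0,"wy":0,"wz":0,"claw":0},
], force=20)

```text
time: 35.1
tool_pos: [702.2, 72.2, 337.0]
tcp_rot: [[0.999, 0.041, 0.004], [0.041, -0.999, 0.0], [0.004, -0.0, -1.0]]
contact_force: [1.1, 0.1, -3.3]
opening: 12.6
```

```bash
python3 - <<'E'
from mv import *
log()
f=lambda a:np.array([-115*np.cos(a)+38*np.sin(a),115*np.sin(a)+38*np.cos(a)])
for a in np.arange(1.45,-.11,-.1): print(round(a,2),((f(a)-f(1.57))/1000).round(4)*[1,-1])
E
```

```text
{'time': 35.1, 'qpos': [0.5, 38.4, 80.7, 0.0, 60.6, -1.9], 'tool_pos': [702.2, 72.2, 337.0], 'contact_force': [1.1, 0.1, -3.3], 'opening': 12.6}
1.45 [-0.014  -0.0037]
1.35 [-0.026  -0.0055]
1.25 [-0.0381 -0.0061]
1.15 [-0.0502 -0.0055]
1.05 [-0.0622 -0.0036]
0.95 [-0.0739 -0.0006]
0.85 [-0.0853  0.0036]
0.75 [-0.0962  0.0088]
0.65 [-0.1065  0.0152]
0.55 [-0.1161  0.0225]
0.45 [-0.1249  0.0308]
0.35 [-0.1329  0.0399]
0.25 [-0.1399  0.0498]
0.15 [-0.1459  0.0603]
0.05 [-0.1509  0.0713]
-0.05 [-0.1547  0.0828]
```

carry_out([
  {"dx":-0.014,"dy":0,"dz":-0.004,"wx":0,"wy":0,"wz":0,"claw":0},
  {"dx":-0.026,"dy":0,"dz":-0.0055,"wx":0,"wy":0,"wz":0,"claw":0},
  {"dx":-0.038,"dy":0,"dz":-0.006,"wx":0,"wy":0,"wz":0,"claw":0},
  {"dx":-0.05,"dy":0,"dz":-0.0055,"wx":0,"wy":0,"wz":0,"claw":0},
  {"dx":-0.062,"dy":0,"dz":-0.0036,"wx":0,"wy":0,"wz":0,"claw":0},
  {"dx":-0.074,"dy":0,"dz":-0.0006,"wx":0,"wy":0,"wz":0,"claw":0},
  {"dx":-0.085,"dy":0,"dz":0.0036,"wx":0,"wy":0,"wz":0,"claw":0},
  {"dx":-0.096,"dy":0,"dz":0.009,"wx":0,"wy":0,"wz":0,"claw":0},
], force=20)

```text
time: 36.1
tool_pos: [605.5, 68.3, 327.2]
tcp_rot: [[0.999, 0.041, 0.003], [0.041, -0.999, 0.0], [0.003, -0.0, -1.0]]
contact_force: [1.9, -0.0, 1.8]
opening: 12.2
```

```bash
python3 - <<'E'
from mv import *
log();crop("side",225,110,355,285,4.4,"s27.png")
E
```

```text
{'time': 36.1, 'qpos': [0.2, 31.7, 96.3, 0.0, 51.8, -2.2], 'tool_pos': [605.5, 68.3, 327.2], 'contact_force': [1.9, -0.0, 1.8], 'opening': 12.2}
```

View pics/s27.png

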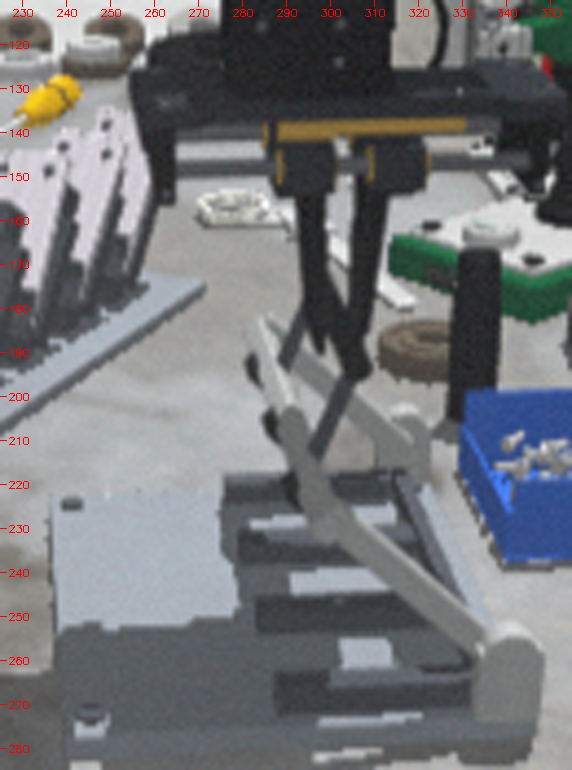

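carry_out([
  {"dx":-0.0103,"dy":0,"dz":0.0064,"wx":0,"wy":0,"wz":0,"claw":0},
  {"dx":-0.02,"dy":0,"dz":0.0137,"wx":0,"wy":0,"wz":0,"claw":0},
  {"dx":-0.0287,"dy":0,"dz":0.022,"wx":0,"wy":0,"wz":0,"claw":0},
  {"dx":-0.0367,"dy":0,"dz":0.031,"wx":0,"wy":0,"wz":0,"claw":0},
  {"dx":-0.0437,"dy":0,"dz":0.041,"wx":0,"wy":0,"wz":0,"claw":0},
  {"dx":-0.0497,"dy":0,"dz":0.0515,"wx":0,"wy":0,"wz":0,"claw":0},
  {"dx":-0.054,"dy":0,"dz":0.062,"wx":0,"wy":0,"wz":0,"claw":0},
  {"dx":-0.056,"dy":0,"dz":0.068,"wx":0,"wy":0,"wz":0,"claw":0},
], force=20)

```text
time: 37.15
tool_pos: [548.6, 66.0, 258.4]
tcp_rot: [[0.999, 0.041, 0.002], [0.041, -0.999, 0.0], [0.002, -0.0, -1.0]]
contact_force: [0.5, 1.0, 27.8]
opening: 12.6
```

```bash
python3 - <<'E'
from mv import *
log();crop("side",225,110,355,285,4.4,"s28.png")
E
```

```text
{'time': 37.2, 'qpos': [0.0, 33.4, 107.6, 0.0, 38.9, -2.4], 'tool_pos': [548.6, 66.0, 258.4], 'contact_force': [0.5, 1.0, 27.8], 'opening': 12.6}
```

View pics/s28.png

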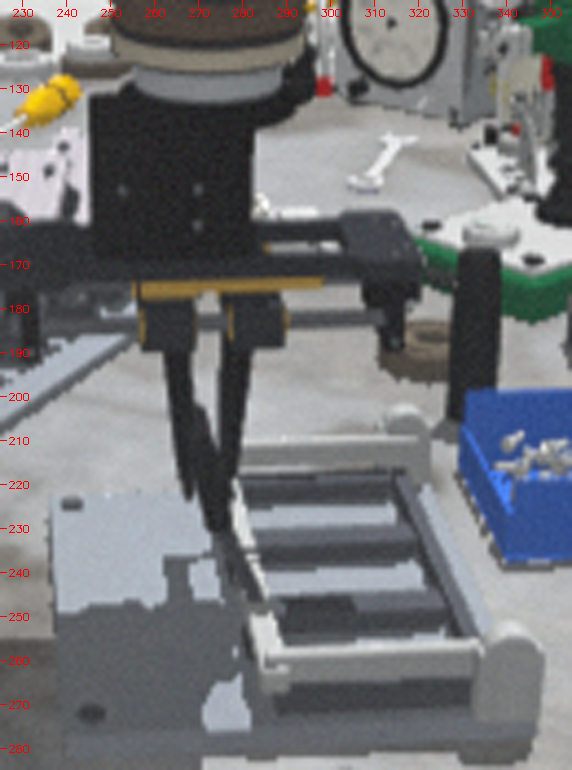

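carry_out([
  {"dx":0,"dy":0,"dz":0.001,"wx":0,"wy":0,"wz":0,"claw":0},
  {"dx":0,"dy":0,"dz":0,"wx":0,"wy":0,"wz":0,"claw":45},
  {"dx":0,"dy":0,"dz":0,"wx":0,"wy":0,"wz":0,"claw":45},
  {"dx":0,"dy":0,"dz":0,"wx":0,"wy":0,"wz":0,"claw":45},
  {"dx":0,"dy":0,"dz":-0.02,"wx":0,"wy":0,"wz":0,"claw":45},
  {"dx":0,"dy":0,"dz":-0.06,"wx":0,"wy":0,"wz":0,"claw":45},
], force=20)

```text
time: 37.95
tool_pos: [548.2, 65.9, 317.5]
tcp_rot: [[0.999, 0.041, -0.002], [0.041, -0.999, 0.0], [-0.002, -0.0, -1.0]]
contact_force: [-0.8, 0.2, -0.2]
opening: 42.9
```

```bash
python3 - <<'E'
from mv import *
log();crop("side",225,190,355,285,6,"s29.png")
E
```

```text
{'time': 38.0, 'qpos': [0.0, 28.4, 105.0, 0.0, 46.7, -2.4], 'tool_pos': [548.2, 65.9, 317.5], 'contact_force': [-0.8, 0.2, -0.2], 'opening': 42.9}
```

View pics/s29.png

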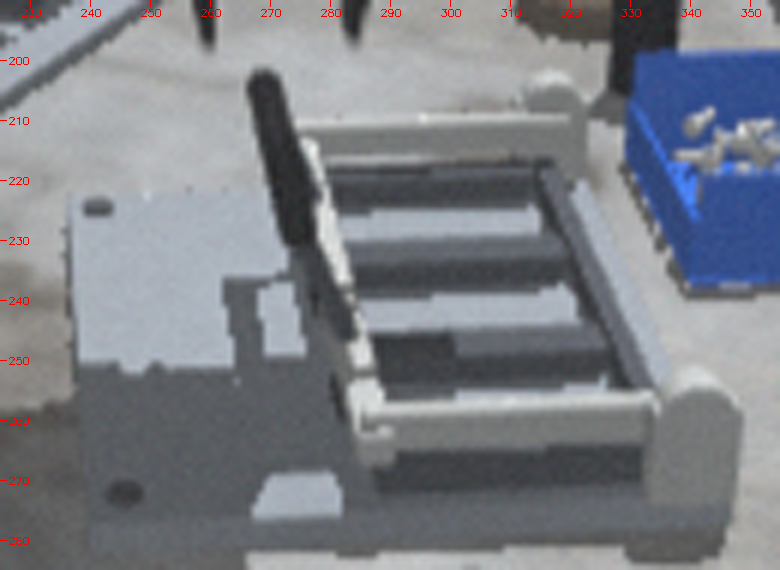

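carry_out([
  {"dx":0,"dy":0.06,"dz":-0.05,"wx":0,"wy":0,"wz":0,"claw":45},
  {"dx":-0.03,"dy":0.12,"dz":-0.1,"wx":0,"wy":0,"wz":0,"claw":45},
  {"dx":-0.08,"dy":0.18,"dz":-0.1,"wx":0,"wy":0,"wz":0,"claw":45},
  {"dx":-0.1,"dy":0.24,"dz":-0.1,"wx":0,"wy":0,"wz":0,"claw":45},
  {"dx":-0.12,"dy":0.3,"dz":-0.1,"wx":0,"wy":0,"wz":0,"claw":45},
  {"dx":-0.12,"dy":0.36,"dz":-0.1,"wx":0,"wy":0,"wz":0,"claw":45},
  {"dx":-0.12,"dy":0.4,"dz":-0.1,"wx":0,"wy":0,"wz":0,"claw":45},
])

```text
time: 38.88
tool_pos: [445.1, -320.6, 422.2]
tcp_rot: [[0.999, 0.041, 0.006], [0.041, -0.999, 0.0], [0.006, 0.0, -1.0]]
contact_force: [0.4, 1.1, 0.6]
opening: 42.8
```

```bash
python3 - <<'E'
from mv import *
log();im=crop("side",150,100,360,290,3.8,"s30.png"); t=crop("top",90,90,400,310,2.5,"t30.png")
a=np.load("side0.npy").astype(int); d=np.abs(im.astype(int)-a)[195:285,262:355].mean(); print("bar region diff",d)
# template: align the rod/bar region
sub=im[200:235,262:300]; r=cv2.matchTemplate(np.load("side0.npy")[190:245,252:310],sub,cv2.TM_CCOEFF_NORMED); print(cv2.minMaxLoc(r))
E
```

```text
{'time': 38.9, 'qpos': [-42.7, 20.8, 98.9, 0.3, 60.0, -45.2], 'tool_pos': [445.1, -320.6, 422.2], 'contact_force': [0.4, 1.1, 0.6], 'opening': 42.8}
bar region diff 27.72747909199522
(-0.32130247354507446, 0.7847241163253784, (19, 17), (10, 10))
```

View pics/s30.png

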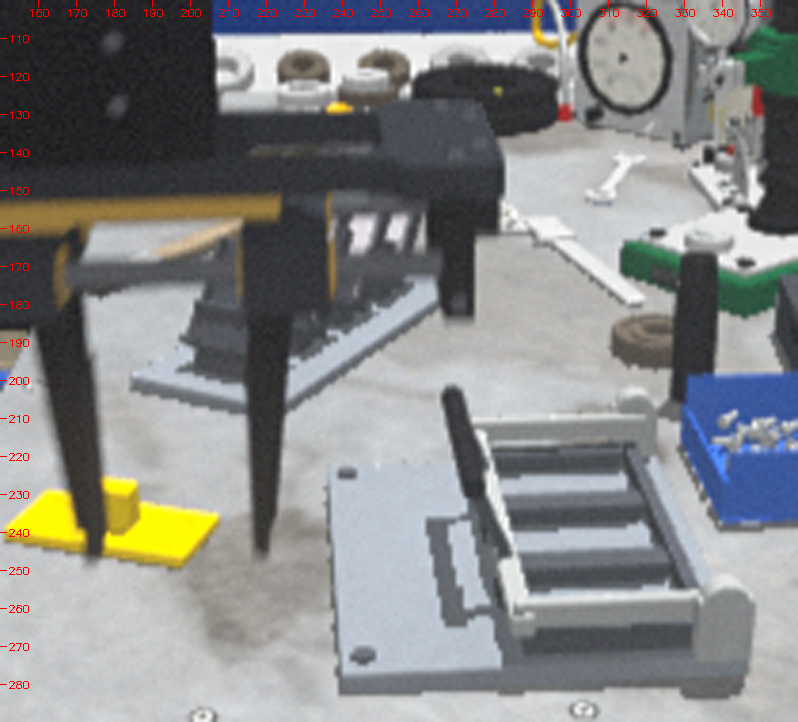

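View pics/t30.png

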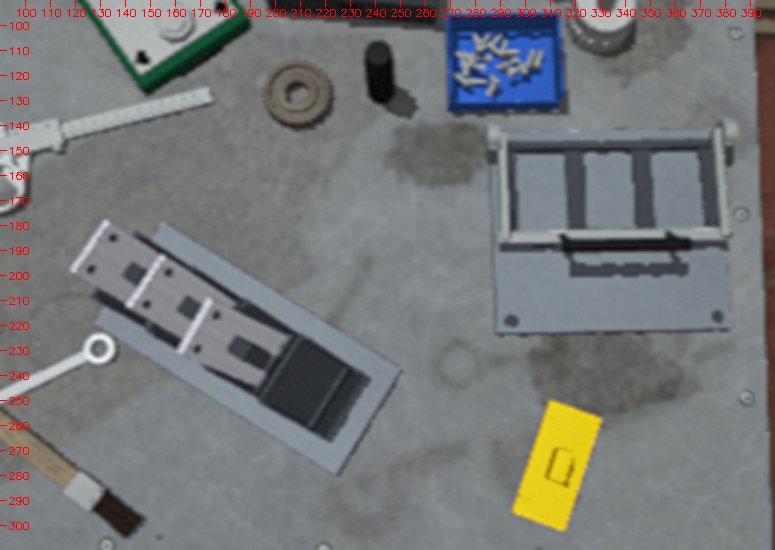

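```bash
python3 -c "
from rig import manip
print(manip.hand_in())"
```

```text
the job is handed in; nothing more can be done
None
```

The job is done and handed in at about 39 s of the 208 s allowed. I lifted the bar to about 1.55 rad and slid out the two plates that were in the fixture. They went into rack slots 0 and 1, and the loose plate went into slot 2. Then I lowered the bar again.

- **Plates:** the last pictures show all three standing at the same height, with their blocks to the front. Their top edges are within about 2 px of where a fully seated plate should be. Each was pressed onto the slot floor with about 17–31 N before I let go.
- **Bar:** it was pressed onto its stop with about 28 N. In the side picture the rod and bar line up with the starting picture with no shift. The match score was 0.78, because the plates and shadows behind it have changed.
- **Left alone:** the plug gauge, the gear and the yellow look-alike appear unmoved. I checked these by eye only.
- **What went wrong:** the first try at slot 0 caught on the slot's lip, with about 40 N at the wrist. I backed off, aimed about 2 mm further back and it went in freely. The two cameras also placed the rack about 3 mm apart, which is probably why it missed.

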